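# Set up the inclined slicer: seat the blade, set and clamp the feed fence

### The arm

A 6-joint arm with a two-finger parallel gripper is mounted at the origin on the work surface. World frame = base frame: x ahead of the robot, y to its left, z up, the work surface at z = 0. Lengths are in mm, angles in degrees, forces in N, time in s.
With the tool pointing down it reaches from about 325 to 775 mm from the base axis. Payload 5.5 kg.
Tool frame: the origin (TCP) lies at the very end of the fingers, on their centre line; the grasp point (between the pads) lies 19 mm behind it; x points along the fingers, z is the direction in which the jaws open and shut, and the axes are right-handed (so a half turn about x gives the same grasp; the last joint's range is limited). The gripper opens to 88 mm and grips with 3 to 60 N. Pads are 20 mm wide; open, the fingers measure 115 mm over their backs; the gripper's body (75 mm by 178 mm) begins 61 mm behind the grasp point.
Start: joints at [-75.785, 5.22, 70.514, -0, 104.267, -3.249], TCP at [180.061, -572.359, 222.631] pointing down, gripper open.
Joint ranges: [-164.24, 164.24], [-49.07, 125.15], [9.68, 141.18], [-86.29, 266.29], [3.28, 154.24], [-151.56, 151.56]. Speed limits (degrees/s): [147.25, 147.25, 172.46, 180, 180, 180].

### API

Orientations are given as a 3x3 rotation matrix whose columns are the frame's x, y, z axes.
In Python, from cell import status, grab_frame, hand_in gives the robot as it stands.
- The arm moves only by the shell command python3 -m inch 'ROWS' [FORCE]. ROWS is JSON, a list that holds one entry, the list of rows, each a list of 7 numbers: the opening, from 0 (shut) to 1 (fully open), then the shift along the world's x, y, z in m, then the turn, a rotation vector about the world's x, y, z in degrees. A call has 1 to 20 rows; each row is the pose to reach, as a shift and turn from the pose measured when the call began; what a row does not reach only later rows make up. A row lasts 1/8 s, in which the tool goes at most 62.5 mm and 10.7 degrees, less where a joint would pass 70% of its speed; a pose out of reach is approached as far as the arm can. A call with a gripper value outside its range is refused whole. The fingers move at their own pace and stop on an object; FORCE is the grip in N (left out, the last holds). Time passes only in rows, so rows that repeat a pose let the fingers close. It gives the time, the measured TCP pose, the force and the opening at its end, in the units of the state.
- status.read_state(): the state, without advancing time (a new reading comes with each control period).
- grab_frame(name): name is "scene" or "top" or "wrist"; returns a dict with "color" (400x640x3 uint8, blue, green, red), "mtx" (3x3 intrinsics, pixels), "k1" (the pictures are not rectified: a ray, as slopes to the right and down, at radius r is drawn at 1 + k1 r^2 times it, then the intrinsics apply), "world_to_cam" (4x4, takes a point from world to camera coordinates). Camera axes: x right, y up, looking along -z (the intrinsics and any distortion apply to the point x, -y, -z); pixel columns grow to the right and rows downward; lengths in mm; the calibration is good to about 2 mm. A picture is of the moment at which its call begins. There is no depth.
- hand_in(): hands the job in, once; it reports no verdict.
The state is a dict: "clock": time; "joints": joint angles; "joint_vel": joint speeds; "joint_torque": joint torques, N m; "tcp_pos": TCP position; "orientation": TCP orientation; "wrist_force": force on the tool from outside, world axes, zero at the start; "torque": the same for the moment, N m; "width": finger opening in mm.
Only numpy, scipy, OpenCV 4.12 (cv2) and the standard library are available. Lean on these libraries where they do the work, as an engineer would, in place of code of your own. Each camera call takes 0.05 s, during which the arm holds its last target.

### The job

Get the sloping vegetable slicer ready for the next batch. Lay the flat blade from the draining tray into its seat across the slicer's opening, notched end over the locating pin, so that it lies flat and square in the seat. Also lift the clamp lever of the feed fence, slide the fence carriage along its rail until its pointer is in line with the tall pointed marker clip (not the low one), and fold the lever fully down again so that the carriage is clamped; everything else on the table stays standing where it is.

Things in the scene. Friction and masses are not known exactly. Their poses are not given: they have to be found in the camera images.
- slicer: Bench slicer, fixed, left or right of the robot's middle (tray on the other side): sloping bed 400 long, 270 wide, on legs over a catch pan. Origin: centre of its footprint on the table; x level from its low front end (at x -175) to its high end, y to its left, z up. The bed rises 30 degrees, from 62 to 262 above the table. All sizes here in mm.
- seat (a point): Middle of the blade seat, 150 up the slope from the low end. x up the slope, y left, z square to the bed (30 degrees off vertical, leaning to the low end). A seated blade is centred here, its axes along these, its top flush with the bed.
- bed: The sloping bed; origin mid-width on its upper face at the low end, x up the slope, z square to it. The throat opening (x 90 to 210, y -50 to 50) leaves 45 free depth for fingers beside a seated blade. Its ends lie on ledges 6 below the face, y -84 to -50 (cheeks 3 clear of each long edge, end wall 4 clear) and 50 to 87.
- pin (a point): The single locating pin, steel, diameter 7, standing square to the bed on the left ledge, 70 from the seat's middle along its +y. This point is on its axis, 3 above the ledge; the tip is 11 further along the seat's z, 8 proud of the bed.
- blade_center (a point): Centre (half-way up) of the loose flat steel blade: 160 long (its y), 56 wide (x), 6 thick (z), 0.15 to 0.31 kg, level on two ribs of the draining tray at the start. A U-shaped notch, 12 wide, 16 deep, is in the middle of its +y end. Can be pinched across its 56 mm width at its middle.
- blade_notch (a point): Point in the blade's notch, 69.5 from the blade's centre along its +y, half-way up: at the pin point when the blade is seated.
- tray: Grey draining tray, fixed: 160 (x) by 210 (y), rim 12 high, floor 6 high. Origin: centre of its underside. Two ribs, 10 wide, along x at y -55 and +55, 26 high, carry the blade, so fingers have 20 of free depth below it between the ribs.
- carriage (a joint): Position of the fence carriage on its cross rail (m): 0 at the rail's middle, grows to the slicer's left, -0.088 to 0.088. Slides with 1.5 N of friction when the lever is up past about 0.75 rad; with the lever down it is clamped and holds about 50 N.
- lever (a joint): Angle of the clamp lever (rad): 0 = folded down, pointing down the slope, clamped; grows as it is lifted about its pivot; 1.5 = standing square off the bed. Stays where it is left. Moving it takes 2.5 to 4.5 N at the grip.
- lever_grip (a point): Grip point in the lever's black handle, 85 from the pivot; handle 16 wide (along the rail), 13 thick, from 44 to 110 from the pivot. Folded down it is 45 above the bed's face with free room below; the fence plate, 34 high, is 62 to its right. Moves with the lever; x points to the pivot, y along the rail.
- lever_pivot (a point): Pivot of the clamp lever, moving with the carriage; y is its axis, along the rail to the slicer's left, x up the slope, z square to the bed. It is 30 to the left (y) of the pointer.
- pointer (a point): Tip of the small pointer on the uphill side of the fence carriage (an aluminium block 106 wide along the rail, with a fence plate 110 long and 34 high reaching down the slope). x up the slope, y along the rail to the left.
- mark (a point): The tall pointed marker clip, black, 14 wide, fixed, tapering to a point 34 above the scale bar behind the rail. This point is the middle of its foot on the bar; y along the rail to the left, x level, z up. The carriage is set when pointer and clip have the same place along y.
- other_mark (a point): The low square marker clip, black, 14 wide, only 6 high above the same scale bar; not the one to use.
- shaker: Bystander, to be left alone: spice shaker jar, 52 mm in diameter, 125 tall, beyond the draining tray. Origin: centre of its underside.
- tub: Bystander, to be left alone: open white plastic tub, diameter 84 at the rim, 75 tall, on the robot's side of the draining tray. Origin: centre of its underside.
- squeeze: Bystander, to be left alone: clear squeeze bottle with a nozzle, diameter 58, 185 tall, close to one side of the slicer. Origin: centre of its underside.
- can: Bystander, to be left alone: round pale food canister, diameter 72, 110 tall, close to the other side of the slicer. Origin: centre of its underside.
- ramekin: Bystander, to be left alone: white ramekin bowl, 80 in diameter, 50 tall, beyond the draining tray. Origin: centre of its underside.
Not all that is in view belongs to the job. Of the things that look like the part that bears blade_center, the smaller one is meant.

How it is judged (in metres and radians):
On the way, in this order (a step that is already met when the one before it is completed fails the run):
1. the clamp lever is lifted until the carriage is free (value of joint lever above 0.75 rad), for 0.1 s.
2. with the lever still up, the carriage's pointer is brought to the tall marker clip (within 8 mm) (y of pointer in the frame of mark between -0.008 and 0.008 m and value of joint lever above 0.6 rad), for 0.1 s.
At the end, for the whole second after the job is handed in: Pointer in line with the tall clip within 4 mm and lever folded down (under 0.15 rad), at rest; blade at rest in its seat, notch point within 7 mm of the pin point, centre within 4.5 mm along the slope, 6 mm along the seat and 2.5 mm in height, flat within 0.05 rad, square within 0.07 rad (y of pointer in the frame of mark between -0.004 and 0.004 m and value of joint lever below 0.15 rad and velocity of joint carriage between -0.01 and 0.01 m/s and x of blade_center in the frame of seat between -0.0045 and 0.0045 m and y of blade_center in the frame of seat between -0.006 and 0.006 m and z of blade_center in the frame of seat between -0.0025 and 0.0025 m and angle between the z axis of blade_center and the z axis of seat, either way round below 0.05 rad and angle between the y axis of blade_center and the y axis of seat, either way round below 0.07 rad and distance between blade_notch and pin below 0.007 m and linear speed of blade below 0.02 m/s); the robot touches nothing.
It fails at once if a bystander is pushed by more than 30 mm (distance of any of shaker, tub, squeeze, can, ramekin from where it was at the start of the episode above 0.03 m).
It fails at once if a standing bystander is tipped (angle between any of shaker, tub, squeeze, can, ramekin's own z axis and vertical above 0.35 rad).
It also fails if it takes over 61 s, if anything falls off the work surface, if the arm or the gripper's body presses on something with over 40 N, if the wrist force passes 120 N, or if a joint passes its speed limit or range.

## Working session

There is one attempt and no reset: what is moved stays moved. The work goes in short steps, Python scripts to look and compute and a shell command to move; the robot and the scene stay as the last step left them, time stands still between calls to the robot, and variables do not carry over. Pictures are saved under pics/ and viewed, and the job is handed in when it is done.

```bash
ls; mkdir -p pics; python3 - <<'E'
from cell import status, grab_frame
import cv2,numpy as np
np.set_printoptions(precision=4,suppress=True)
for n in ("scene","top","wrist"):
    f=grab_frame(n); cv2.imwrite(f"pics/{n}0.png",f["color"]); print(n,f["mtx"],f["k1"],f["world_to_cam"])
print(status.read_state())
E
```

```text
pics
scene [[511.5984   0.     317.8533]
 [  0.     511.5984 191.2572]
 [  0.       0.       1.    ]] -0.02062593953963742 [[    0.7704     0.6374    -0.0145  -357.2052]
 [   -0.413      0.5163     0.7503    65.4851]
 [    0.4856    -0.572      0.661  -1659.2929]
 [    0.         0.         0.         1.    ]]
top [[395.9206   0.     321.1828]
 [  0.     395.9206 201.83  ]
 [  0.       0.       1.    ]] -0.014756597923791493 [[    0.0129    -0.9998     0.0119   -22.3405]
 [    0.9815     0.015      0.191   -492.0833]
 [   -0.1912     0.0092     0.9815 -1368.8553]
 [    0.         0.         0.         1.    ]]
wrist [[283.0413   0.     321.0648]
 [  0.     283.0413 197.9504]
 [  0.       0.       1.    ]] -0.050359290787649766 [[   0.3      -0.9539   -0.0019 -599.7026]
 [   0.9098    0.2867   -0.3002   36.1199]
 [   0.2869    0.0883    0.9539 -392.5529]
 [   0.        0.        0.        1.    ]]
{'clock': 0.15, 'joints': array([-75.7856,   5.253 ,  70.5643,   0.0006, 104.2675,  -3.2489]), 'joint_vel': array([ 0.0049, -0.0851, -0.2352, -0.0008, -0.1007, -0.0305]), 'joint_torque': array([  0.0015, -44.7045, -40.6908,   0.0699,   0.0274,  -0.0001]), 'tcp_pos': array([ 180.0021, -572.131 ,  221.7858]), 'orientation': array([[-0.0004,  0.9539,  0.3001],
       [ 0.0014,  0.3001, -0.9539],
       [-1.    ,  0.0001, -0.0015]]), 'wrist_force': array([-0.1339, -0.0167,  0.8322]), 'torque': array([-0.02  ,  0.0161,  0.021 ]), 'width': 87.86720608458596}
```

View pics/scene0.png

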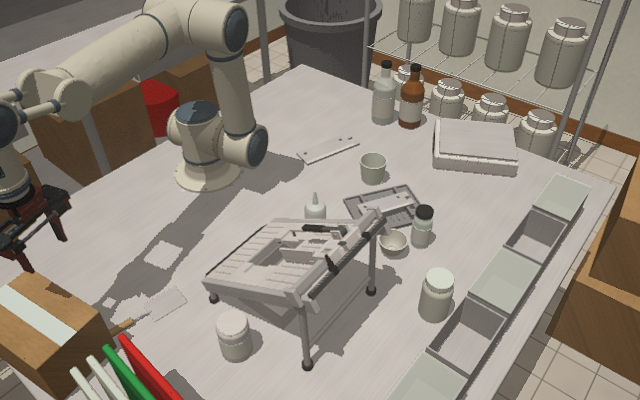

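View pics/top0.png

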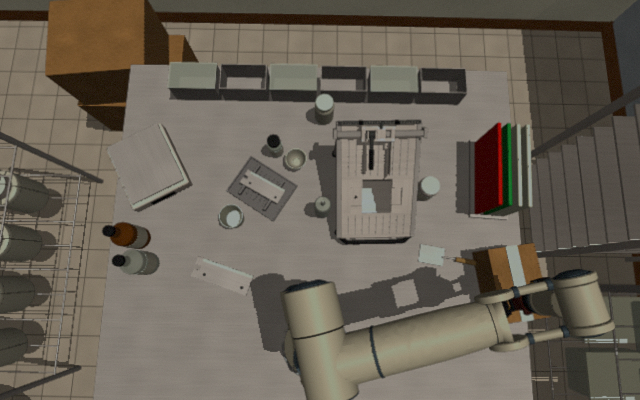

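View pics/wrist0.png

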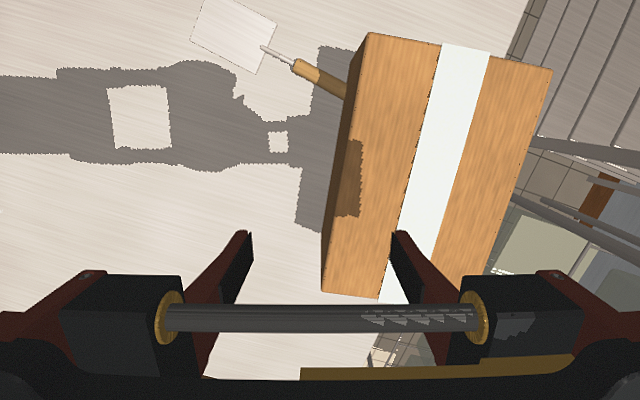

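The top view shows the slicer at about (378,185), the tray with the small blade at (263,187), and the larger decoy blade at (222,275). The squeeze bottle is at (322,205) and the can at (429,187). I'll zoom in next.

```bash
cat > h.py <<'E'
import numpy as np, cv2
np.set_printoptions(precision=3,suppress=True)
from cell import status, grab_frame
def ray(f,u,v):
    K=f["mtx"]; d=np.array([[[float(u),float(v)]]])
    p=cv2.undistortPoints(d,K,np.array([f["k1"],0,0,0.]))[0,0]
    W=f["world_to_cam"]; R=W[:3,:3]; c=-R.T@W[:3,3]
    r=R.T@np.array([p[0],-p[1],-1.]); return c,r/np.linalg.norm(r)
def onplane(f,u,v,z):
    c,r=ray(f,u,v); return c+r*(z-c[2])/r[2]
def onpl(f,u,v,p0,n):
    c,r=ray(f,u,v); return c+r*(np.dot(np.array(p0)-c,n)/np.dot(r,n))
def tri(pairs):
    A=np.zeros((3,3));b=np.zeros(3)
    L=[]
    for f,u,v in pairs:
        c,r=ray(f,u,v);P=np.eye(3)-np.outer(r,r);A+=P;b+=P@c;L.append((c,P))
    x=np.linalg.solve(A,b); return x,[np.linalg.norm(P@(x-c)) for c,P in L]
def proj(f,p):
    W=f["world_to_cam"]; q=W[:3,:3]@np.array(p,float)+W[:3,3]; s=np.array([q[0],-q[1]])/-q[2]
    s=s*(1+f["k1"]*(s@s)); return f["mtx"][:2,:2]@s+f["mtx"][:2,2]
def crop(f,u0,v0,w,h,k,name):
    c=f["color"][v0:v0+h,u0:u0+w]; cv2.imwrite("pics/"+name,cv2.resize(c,None,fx=k,fy=k,interpolation=cv2.INTER_CUBIC))
E
python3 - <<'E'
from h import *
f=grab_frame("top"); crop(f,310,95,140,155,5,"t1.png"); crop(f,205,125,130,110,6,"t2.png")
np.save("top.npy",f,allow_pickle=True)
f=grab_frame("scene"); crop(f,195,175,250,200,3,"s1.png")
np.save("scene.npy",f,allow_pickle=True)
E
python3 -c "
import cv2
for n in ('t1','t2','s1'):
    a=cv2.imread(f'pics/{n}.png'); print(a.shape)
a=cv2.imread('pics/t1.png'); s=600/a.shape[0]; print(s)"
```

```text
(775, 700, 3)
(660, 780, 3)
(600, 750, 3)
0.7741935483870968
```

```bash
python3 - <<'E'
from h import *
f=np.load("top.npy",allow_pickle=True).item()
crop(f,310,110,140,75,5,"t3.png"); crop(f,310,175,140,75,5,"t3b.png"); crop(f,215,145,95,85,7,"t4.png")
E
```

```text
(no output)
```

View pics/t3.png

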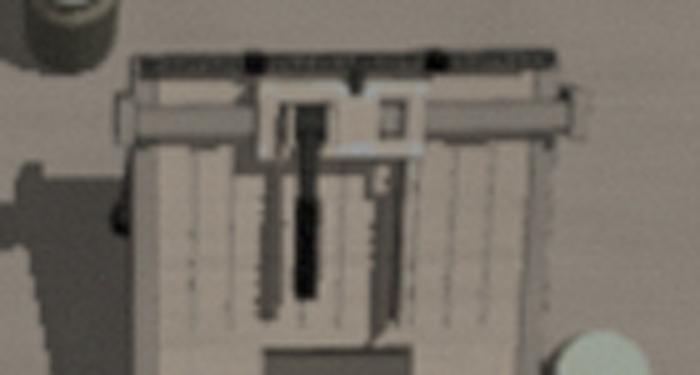

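View pics/t3b.png

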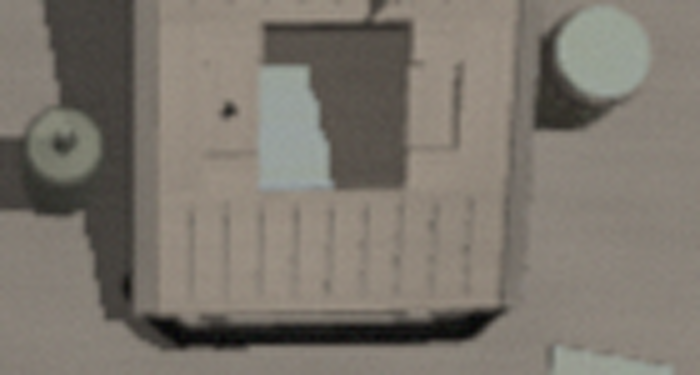

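View pics/t4.png

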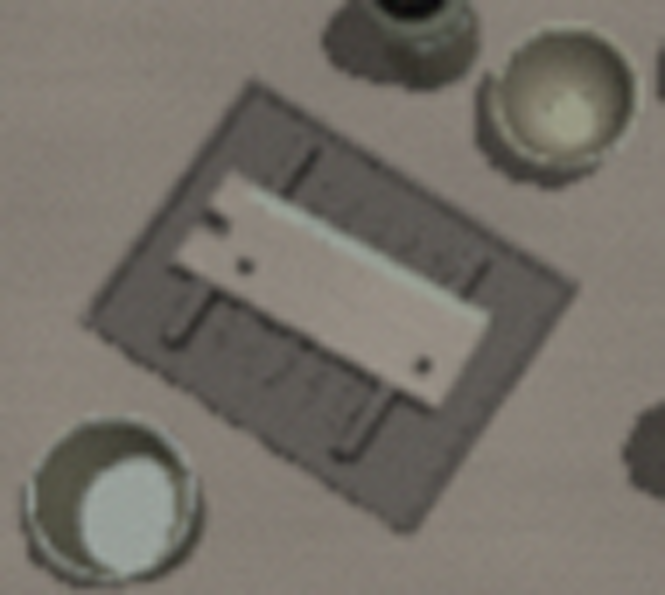

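View pics/s1.png

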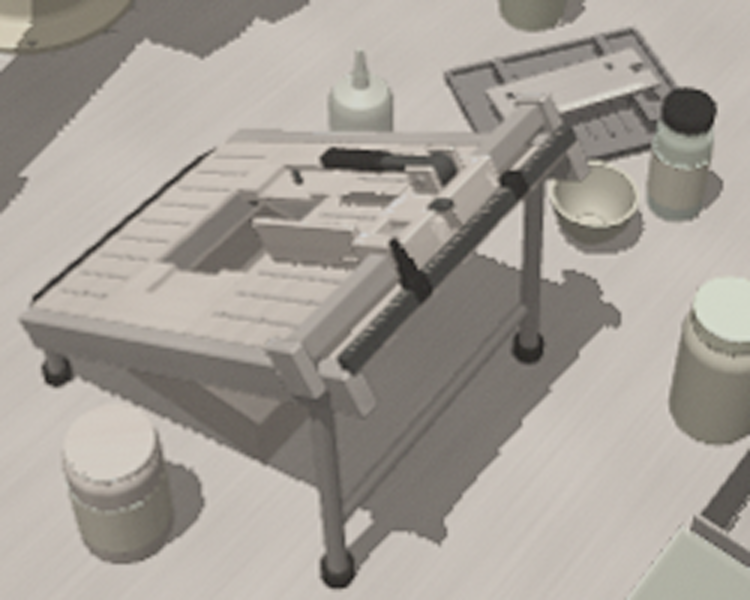

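The bed's high end is away from the robot. The pointer is near (381,127) in the top view, the tall clip near (397,122) on the slicer's right, and the low clip near (361,122) on its left. The blade's notch end points to image upper left, with the notch at about (246,176). Next I'll measure the slicer.

```bash
python3 - <<'E'
from h import *
f=np.load("top.npy",allow_pickle=True).item();s=np.load("scene.npy",allow_pickle=True).item()
T=lambda o,x,y,k:(o[0]+(x+.5)/k-.5,o[1]+(y+.5)/k-.5)
o=(310,175)
print("throat")
P={}
for n,(x,y),z in [("LL",(259,188),107),("LR",(407,187),107),("HL",(264,23),167),("HR",(411,23),167)]:
    P[n]=onplane(f,*T(o,x,y,5),z);print(n,P[n])
mid=sum(P.values())/4; d=(P["LL"]-P["LR"]+P["HL"]-P["HR"]);e=(P["HL"]+P["HR"]-P["LL"]-P["LR"])
print(mid,np.degrees(np.arctan2(-d[0],d[1])),np.degrees(np.arctan2(e[1],e[0])),np.linalg.norm(d)/2,np.linalg.norm(e)/2)
o=(310,110)
print("tall tip", tri([(f,*T(o,437,60,5)),(s,*T((195,175),395,243,3))]))
print("low", tri([(f,*T(o,255,62,5)),(s,*T((195,175),514,181,3))]))
o=(215,145)
print("blade")
c=[onplane(f,*T(o,x,y,7),32) for x,y in [(238,168),(178,265),(492,312),(435,408)]]
for p in c: print(p)
m=sum(c)/4; d=c[0]+c[1]-c[2]-c[3]; print(m,np.linalg.norm(d)/2,np.degrees(np.arctan2(-d[0],d[1])))
e=c[0]-c[1]+c[2]-c[3];print(np.linalg.norm(e)/2,np.degrees(np.arctan2(e[1],e[0])))
print("tray",[onplane(f,*T(o,x,y,7),12) for x,y in [(253,82),(85,322),(405,532),(578,287)]])
for n,u,v,h in [("tub",230.5,217,0),("shaker",274,148,0),("ram",294,160,50),("sq",322.5,206,0)]: print(n,onplane(f,u,v,h))
E
```

```text
throat
LL [ 446.825 -152.529  107.   ]
LR [ 449.02  -253.822  107.   ]
HL [ 547.52 -149.8   167.  ]
HR [ 549.104 -247.452  167.   ]
[ 498.117 -200.901  137.   ] 1.0880722823506257 2.594765761417419 99.49078110400167 117.0415518163908
tall tip (array([ 695.423, -243.818,  298.713]), [np.float64(2.573703179889934), np.float64(2.573703179889926)])
low (array([ 706.293, -132.498,  271.328]), [np.float64(1.3571010078941348), np.float64(1.3571010078940289)])
blade
[615.71  252.656  32.   ]
[562.919 281.341  32.   ]
[540.368 117.16   32.   ]
[489.153 144.994  32.   ]
[552.038 199.038  32.   ] 155.02525546758775 -28.745393431259426
59.185581320679184 -28.52028399490345
tray [array([669.108, 250.575,  12.   ]), array([536.198, 332.624,  12.   ]), array([427.252, 160.391,  12.   ]), array([559.139,  73.907,  12.   ])]
tub [439.9  315.79   0.  ]
shaker [707.08  165.981   0.   ]
ram [645.643  85.68   50.   ]
sq [486.003 -20.917   0.   ]
```

```bash
cat >> h.py <<'E'
from scipy.spatial.transform import Rotation as Rot
def go(p,x,z):
    "print shift (m) and rotvec(deg) to tcp pos p with tool x dir x and jaw dir z"
    st=status.read_state(); x=np.array(x,float);x/=np.linalg.norm(x);z=np.array(z,float);z-=x*(x@z);z/=np.linalg.norm(z)
    R=np.column_stack([x,np.cross(z,x),z]); rv=Rot.from_matrix(R@st["orientation"].T).as_rotvec(degrees=True)
    print("clock",st["clock"],"shift m",(np.array(p)-st["tcp_pos"])/1000,"turn",rv,"F",st["wrist_force"],"w",st["width"])
E
python3 - <<'E'
from h import *
s=status.read_state()
f=grab_frame("wrist");W=f["world_to_cam"];c=-W[:3,:3].T@W[:3,3]
print(c, s["orientation"].T@(c-s["tcp_pos"]))
go((520,-210,380),(0,0,-1),(0.035,-1,0))
E
```

```text
[ 259.681 -547.772  384.604] [-162.501   83.318    0.435]
clock 0.3 shift m [0.34  0.362 0.158] turn [ -0.036  -0.004 -15.459] F [ 1.215 -0.492  0.501] w 88.15086038175906
```

```bash
python3 -m inch '[[[0.5,0.06,0.05,0.1,0,0,0],[0.5,0.1,0.1,0.158,0,0,-5],[0.5,0.15,0.15,0.17,0,0,-10],[0.5,0.2,0.2,0.17,0,0,-15.5],[0.5,0.25,0.25,0.17,0,0,-15.5],[0.5,0.3,0.3,0.17,0,0,-15.5],[0.5,0.35,0.34,0.17,0,0,-15.5],[0.5,0.38,0.362,0.17,0,0,-15.5],[0.5,0.38,0.362,0.17,0,0,-15.5],[0.5,0.38,0.362,0.17,0,0,-15.5]]]' && python3 - <<'E'
from h import *
go((560,-210,390),(0,0,-1),(0.035,-1,0))
f=grab_frame("wrist"); np.save("w1.npy",f,allow_pickle=True); cv2.imwrite("pics/w1.png",f["color"])
E
```

```text
clock: 1.55
tcp_pos: [562.1, -207.6, 391.3]
orientation: [[-0.001, 0.999, 0.038], [0.002, 0.038, -0.999], [-1.0, -0.001, -0.002]]
wrist_force: [0.1, -0.0, -0.3]
width: 44.0
clock 1.55 shift m [-0.002 -0.002 -0.001] turn [-0.092 -0.066 -0.196] F [ 0.055 -0.005 -0.343] w 43.96773658467146
```

View pics/w1.png

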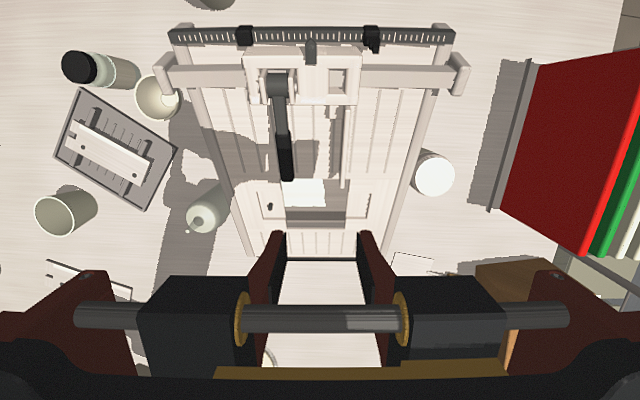

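The wrist view shows the scale bar at v≈37, the low clip at (245,36), the tall clip at (372,38), the pointer at (311,45), the lever handle from (281,110) to (287,178), and the pin at (270,206).

```bash
python3 - <<'E'
from h import *
f=np.load("w1.npy",allow_pickle=True).item(); crop(f,230,15,160,110,5,"w2.png"); crop(f,230,160,150,100,5,"w3.png")
E
```

```text
(no output)
```

View pics/w2.png

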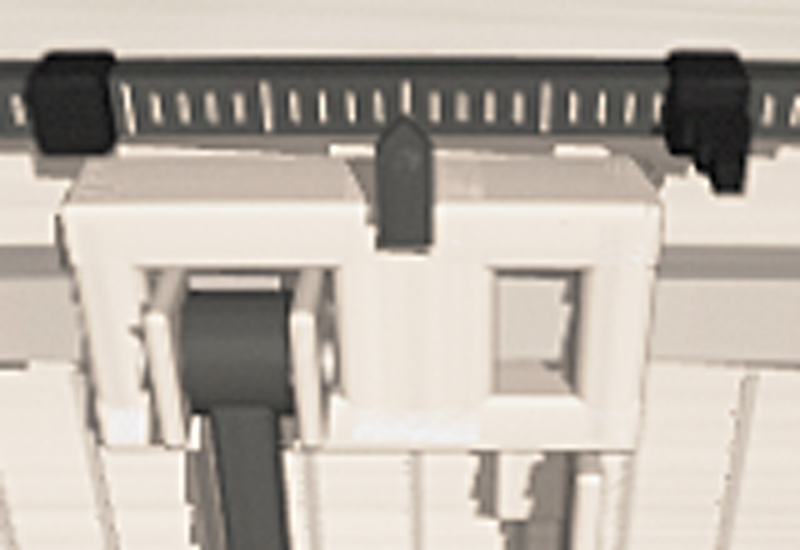

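View pics/w3.png

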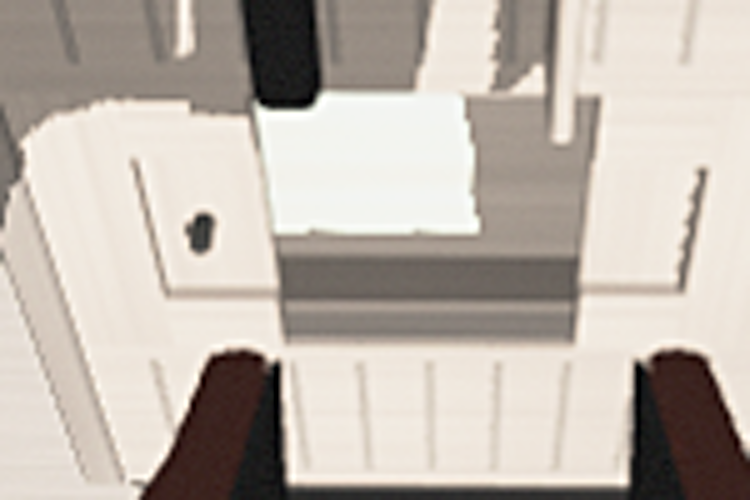

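```bash
python3 - <<'E'
from h import *
w=np.load("w1.npy",allow_pickle=True).item();f=np.load("top.npy",allow_pickle=True).item();s=np.load("scene.npy",allow_pickle=True).item()
T=lambda o,x,y,k:(o[0]+(x+.5)/k-.5,o[1]+(y+.5)/k-.5)
def fit(obs):
    M=[];W=[]
    for fr,o,k,px,(xb,y) in obs:
        W.append(onplane(fr,*T(o,*px,k),62+.5*xb)[:2]); M.append((-175+.866*xb,y))
    M=np.array(M);W=np.array(W);mm=M.mean(0);wm=W.mean(0);A=M-mm;B=W-wm
    a=np.arctan2((A[:,0]*B[:,1]-A[:,1]*B[:,0]).sum(),(A*B).sum())
    R=np.array([[np.cos(a),-np.sin(a)],[np.sin(a),np.cos(a)]]);t=wm-R@mm
    print(np.degrees(a),t,"\n",(W-M@R.T-t)); return a,t
o3=(230,160)
wo=[(w,o3,5,(286,342),(90,50)),(w,o3,5,(576,342),(90,-50)),(w,o3,5,(255,95),(210,50)),(w,o3,5,(600,97),(210,-50)),(w,o3,5,(165,292),(119,87)),(w,o3,5,(683,290),(119,-84))]
to=[(f,(310,175),5,p,b) for p,b in [((259,188),(90,50)),((407,187),(90,-50)),((264,23),(210,50)),((411,23),(210,-50))]]
fit(wo);fit(to);a,t=fit(wo+to)
np.save("slicer.npy",np.array([a,*t]))
c,sn=np.cos(a),np.sin(a)
def S(p): p=np.array(p,float);return np.array([t[0]+c*p[0]-sn*p[1],t[1]+sn*p[0]+c*p[1],p[2]])
def B(x,y,z): return S((-175+.866*x-.5*z,y,62+.5*x+.866*z))
print("seat",B(150,0,-3),"pin",B(150,70,-3))
for fr,n in((w,"w"),(f,"t")): print(n,"pin tip proj",proj(fr,B(150,70,8)),"ledge",proj(fr,B(150,70,-6)))
print("w pin base px",T(o3,197,245,5),"tip",T(o3,208,215,5)," top pin px",T((310,175),229,110,5))
o2=(230,15)
pt=tri([(w,*T(o2,404,117,5)),(f,*T((310,110),355,72,5))]);print("pointer",pt)
def inv(p): d=np.array(p[:2])-t; x=c*d[0]+sn*d[1];y=-sn*d[0]+c*d[1]; xs=x+175; zz=p[2]-62; return np.array([xs*.866+zz*.5,y,-.5*xs+.866*zz])
print("ptr bed",inv(pt[0]))
lo=tri([(w,*T(o2,72,100,5)),(f,*T((310,110),255,62,5)),(s,*T((195,175),514,181,3))]);print("low",lo,inv(lo[0]))
tt=tri([(w,*T(o2,730,190,5)),(f,*T((310,110),437,66,5)),(s,*T((195,175),395,243,3))]);print("tall tip",tt,inv(tt[0]))
tf=tri([(w,*T(o2,707,75,5)),(s,*T((195,175),420,290,3))]);print("tall foot",tf,inv(tf[0]))
tip=tri([(w,*T((0,0),287,179,1)),(f,*T((310,110),306,298,5))]);print("lever tip",tip,inv(tip[0]))
E
```

```text
2.0986518038573263 [ 546.088 -199.111] 
 [[ 0.999 -0.198]
 [ 1.252  0.357]
 [-1.321 -2.17 ]
 [-1.818  0.916]
 [-0.114  0.045]
 [ 1.002  1.05 ]]
1.8596732630878987 [ 543.193 -199.437] 
 [[ 2.263  0.085]
 [ 1.213 -1.262]
 [-0.907 -0.559]
 [-2.569  1.736]]
2.007899635661575 [ 544.93  -199.246] 
 [[ 2.083 -0.219]
 [ 2.495  0.342]
 [-0.243 -2.027]
 [-0.581  1.065]
 [ 0.91   0.061]
 [ 2.297  1.077]
 [ 0.648  0.148]
 [-0.661 -1.206]
 [-2.514 -0.764]
 [-4.434  1.523]]
seat [ 501.356 -200.774  134.402] pin [ 498.904 -130.817  134.402]
w pin tip proj [269.858 210.167] ledge [270.967 203.355]
t pin tip proj [356.113 196.53 ] ledge [355.679 195.234]
w pin base px (269.0, 208.6) tip (271.2, 202.6)  top pin px (355.4, 196.6)
pointer (array([ 705.596, -194.776,  264.564]), [np.float64(3.8161293502781897), np.float64(3.816129350278102)])
ptr bed [392.019  -1.162   7.558]
low (array([ 706.92 , -132.683,  271.702]), [np.float64(1.081625594468527), np.float64(1.8521323026322338), np.float64(1.0027053740622807)]) [398.618  60.846  11.99 ]
tall tip (array([ 693.224, -245.05 ,  297.575]), [np.float64(2.8946880501494165), np.float64(2.952010934002267), np.float64(0.0756622558796735)]) [396.292 -50.972  43.208]
tall foot (array([ 716.138, -247.078,  270.061]), [np.float64(0.5418542421955154), np.float64(0.5418542421955237)]) [402.304 -53.802   7.967]
lever tip (array([ 564.805, -168.369,  230.202]), [np.float64(1.05799700014309), np.float64(1.0579970001429426)]) [253.79   30.162  47.69 ]
```

```bash
cat >> h.py <<'E'
import os
if os.path.exists("slicer.npy"):
    a,tx,ty=np.load("slicer.npy"); ca,sa=np.cos(a),np.sin(a)
    C30,S30=np.cos(np.pi/6),.5
    XB=np.array([C30*ca,C30*sa,S30]);YB=np.array([-sa,ca,0]);ZB=np.array([-S30*ca,-S30*sa,C30])
    B0=np.array([tx-175*ca,ty-175*sa,62.])
    def B(x,y,z): return B0+x*XB+y*YB+z*ZB
    def inv(p): d=np.array(p)-B0; return np.array([d@XB,d@YB,d@ZB])
E
python3 - <<'E'
from h import *
go(B(279,29.5,105),-ZB,-YB);go(B(279,29.5,30),-ZB,-YB)
E
```

```text
clock 1.6 shift m [-0.004  0.038 -0.099] turn [  0.994 -30.034  -0.228] F [ 1.389  1.319 -0.104] w 43.82180632142517
clock 1.6 shift m [ 0.033  0.04  -0.164] turn [  0.994 -30.034  -0.228] F [ 1.389  1.319 -0.104] w 43.82180632142517
```

```bash
python3 -m inch '[[[0.5,0,0.02,-0.02,0.3,-10,0],[0.5,-0.002,0.038,-0.06,0.7,-20,0],[0.5,-0.004,0.038,-0.099,1,-30,-0.2],[0.5,-0.004,0.038,-0.099,1,-30,-0.2],[0.5,-0.004,0.038,-0.099,1,-30,-0.2],[0.5,-0.004,0.038,-0.099,1,-30,-0.2]]]' && python3 - <<'E'
from h import *
go(B(279,29.5,30),-ZB,-YB)
f=grab_frame("wrist"); np.save("w4.npy",f,allow_pickle=True); cv2.imwrite("pics/w4.png",f["color"])
E
```

```text
clock: 2.35
tcp_pos: [561.1, -171.2, 301.6]
orientation: [[0.507, 0.861, 0.035], [0.012, 0.034, -0.999], [-0.862, 0.507, 0.006]]
wrist_force: [-0.3, -0.4, 1.5]
width: 44.1
clock 2.35 shift m [ 0.034  0.003 -0.074] turn [ 0.35   0.504 -0.021] F [-0.336 -0.369  1.465] w 44.05018697665874
```

View pics/w4.png

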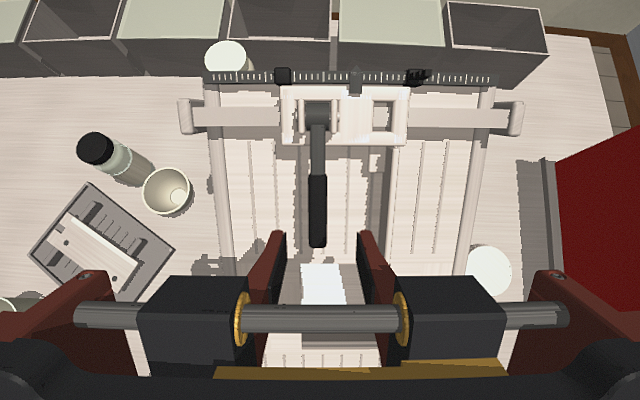

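The handle at (318,177–247) is centred between the fingertips at (278,232) and (362,232). I'll descend along the bed normal and close.

```bash
python3 -m inch '[[[0.5,0.012,0.001,-0.025,0.3,0.5,0],[0.5,0.024,0.002,-0.05,0.3,0.5,0],[0.5,0.034,0.003,-0.074,0.3,0.5,0],[0.5,0.034,0.003,-0.074,0.3,0.5,0],[0.5,0.034,0.003,-0.074,0.3,0.5,0],[0.1,0.034,0.003,-0.074,0.3,0.5,0],[0.1,0.034,0.003,-0.074,0.3,0.5,0],[0.1,0.034,0.003,-0.074,0.3,0.5,0],[0.1,0.034,0.003,-0.074,0.3,0.5,0]]]' 20 && python3 - <<'E'
from h import *
go(B(279,29.5,30),-ZB,-YB)
s=status.read_state(); print(inv(s["tcp_pos"]))
def sh(th,k,y=0):
    # tool rotation k*th
    p=B(364-85*np.cos(th)-15*np.sin(k*th),29.5+y,45+85*np.sin(th)-15*np.cos(k*th))
    # tool rot: -ZB -> toward -XB ; rotation about YB by +phi
    print(round(th,2),(p-B(279,29.5,30))/1000,"turn",np.degrees(k*th)*YB)
for th in np.arange(0.1,1.01,.1): sh(th,0.85)
sh(1.0,.85,-25);sh(1.0,.85,-51)
f=grab_frame("wrist"); np.save("w5.npy",f,allow_pickle=True); cv2.imwrite("pics/w5.png",f["color"])
E
```

```text
clock: 3.52
tcp_pos: [595.0, -167.2, 227.1]
orientation: [[0.499, 0.866, 0.037], [0.019, 0.031, -0.999], [-0.866, 0.5, -0.001]]
wrist_force: [-1.7, 3.3, 1.9]
width: 15.9
clock 3.525 shift m [ 0.    -0.001  0.   ] turn [-0.049 -0.02  -0.087] F [-1.659  3.344  1.912] w 15.949827295691863
[278.47   30.276  29.921]
0.1 [-0.005 -0.     0.007] turn [-0.171  4.867  0.   ]
0.2 [-0.009 -0.     0.014] turn [-0.341  9.734  0.   ]
0.3 [-0.013 -0.     0.022] turn [-0.512 14.601  0.   ]
0.4 [-0.015 -0.001  0.03 ] turn [-0.683 19.469  0.   ]
0.5 [-0.017 -0.001  0.039] turn [-0.853 24.336  0.   ]
0.6 [-0.018 -0.001  0.047] turn [-1.024 29.203  0.   ]
0.7 [-0.019 -0.001  0.055] turn [-1.194 34.07   0.   ]
0.8 [-0.018 -0.001  0.064] turn [-1.365 38.937  0.   ]
0.9 [-0.017 -0.001  0.072] turn [-1.536 43.804  0.   ]
1.0 [-0.014 -0.     0.08 ] turn [-1.706 48.672  0.   ]
1.0 [-0.013 -0.025  0.08 ] turn [-1.706 48.672  0.   ]
1.0 [-0.012 -0.051  0.08 ] turn [-1.706 48.672  0.   ]
```

View pics/w5.png

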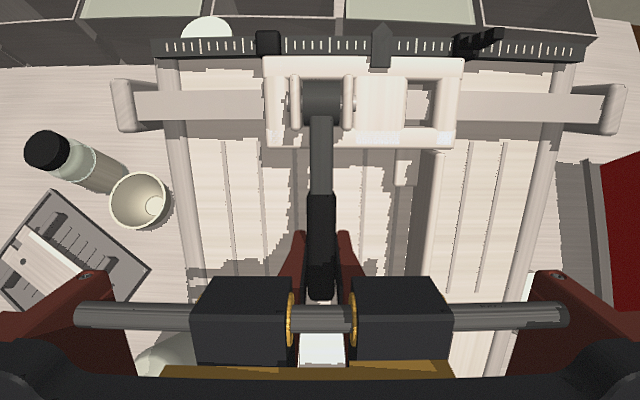

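The handle is gripped at width 15.9 mm, visible at (322,193–298) between the fingers. I'll lift it in an arc.

```bash
python3 -m inch '[[[0.1,-0.005,0,0.007,-0.2,4.9,0],[0.1,-0.009,0,0.014,-0.3,9.7,0],[0.1,-0.013,0,0.022,-0.5,14.6,0],[0.1,-0.015,-0.001,0.03,-0.7,19.5,0],[0.1,-0.017,-0.001,0.039,-0.9,24.3,0],[0.1,-0.018,-0.001,0.047,-1,29.2,0],[0.1,-0.019,-0.001,0.055,-1.2,34,0],[0.1,-0.018,-0.001,0.064,-1.4,39,0],[0.1,-0.017,-0.001,0.072,-1.5,43.8,0],[0.1,-0.014,0,0.08,-1.7,48.7,0],[0.1,-0.014,0,0.08,-1.7,48.7,0],[0.1,-0.014,0,0.08,-1.7,48.7,0]]]' && python3 - <<'E'
from h import *
s=status.read_state(); print(inv(s["tcp_pos"]),s["joints"])
f=grab_frame("wrist"); np.save("w6.npy",f,allow_pickle=True); cv2.imwrite("pics/w6.png",f["color"])
f=grab_frame("scene"); crop(f,195,155,250,190,3,"s6.png")
E
```

```text
clock: 5.08
tcp_pos: [581.1, -167.4, 305.4]
orientation: [[-0.325, 0.945, 0.035], [-0.009, 0.034, -0.999], [-0.946, -0.325, -0.002]]
wrist_force: [-3.0, 0.5, -5.3]
width: 15.7
[305.502  30.549 104.717] [-16.039  26.221  39.177  -7.659 132.459  67.641]
```

View pics/w6.png

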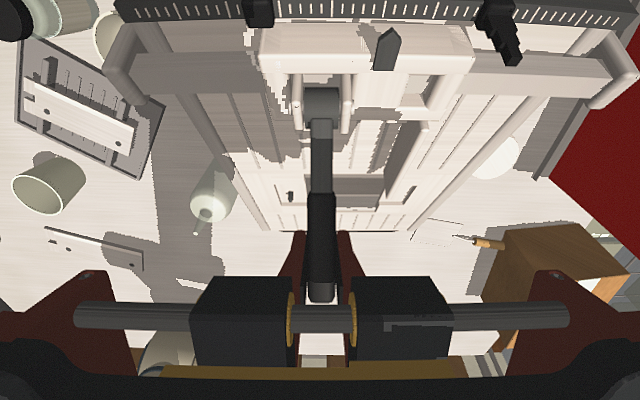

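View pics/s6.png

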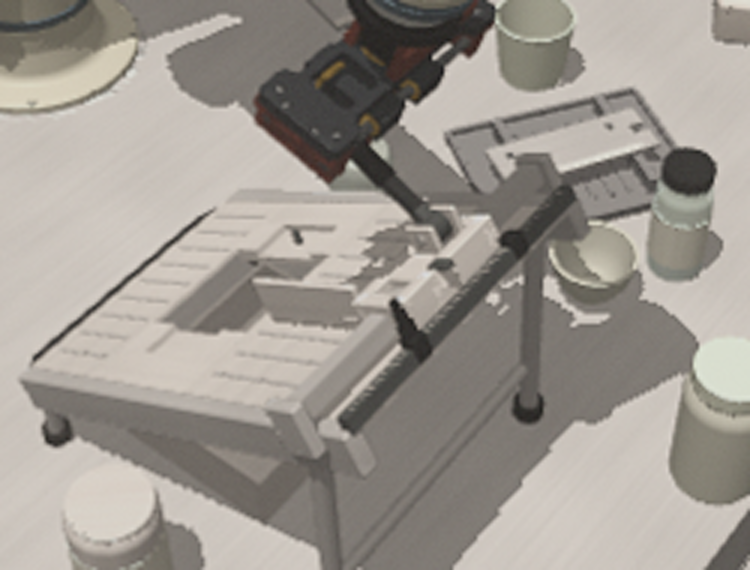

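The lever stands up at about 1 rad, and the scene view shows it off the bed at (400,195). I'll slide the carriage most of the way to the right and re-measure.

```bash
python3 -m inch '[[[0.1,0,-0.01,0,0,0,0],[0.1,0.001,-0.02,0,0,0,0],[0.1,0.001,-0.03,0,0,0,0],[0.1,0.001,-0.04,0,0,0,0],[0.1,0.002,-0.045,0,0,0,0],[0.1,0.002,-0.045,0,0,0,0],[0.1,0.002,-0.045,0,0,0,0]]]' && python3 - <<'E'
from h import *
s=status.read_state(); print(inv(s["tcp_pos"]))
f=grab_frame("wrist"); np.save("w7.npy",f,allow_pickle=True); crop(f,280,0,200,130,4,"w7.png")
f=grab_frame("top"); np.save("t7.npy",f,allow_pickle=True); crop(f,340,110,90,60,8,"t7.png")
f=grab_frame("scene"); np.save("s7.npy",f,allow_pickle=True); crop(f,290,190,120,90,6,"s7.png")
E
```

```text
clock: 6.05
tcp_pos: [582.9, -212.8, 305.7]
orientation: [[-0.323, 0.946, 0.034], [-0.01, 0.033, -0.999], [-0.946, -0.324, -0.002]]
wrist_force: [-3.2, -1.0, -3.9]
width: 15.8
[305.848 -14.842 104.866]
```

View pics/w7.png

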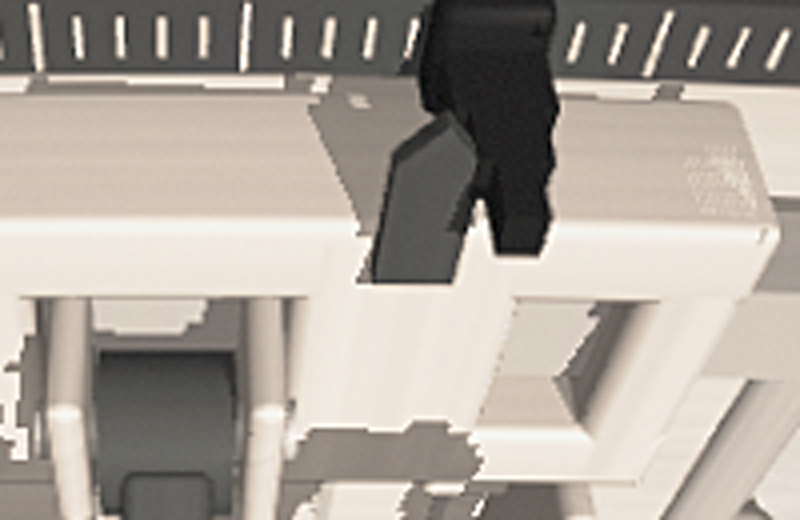

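View pics/t7.png

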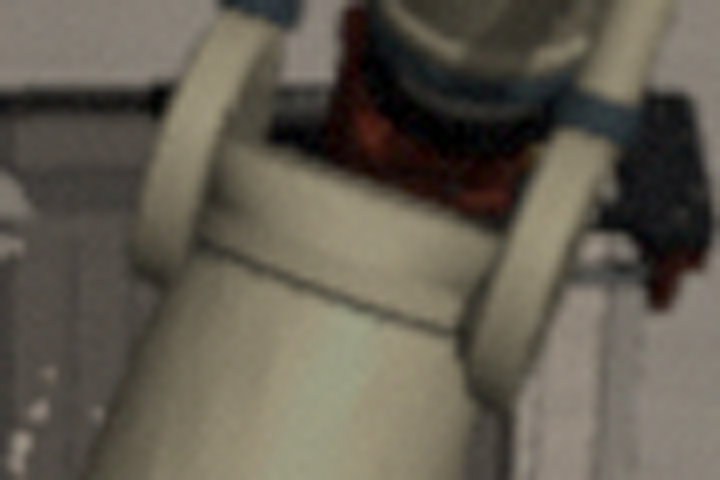

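View pics/s7.png

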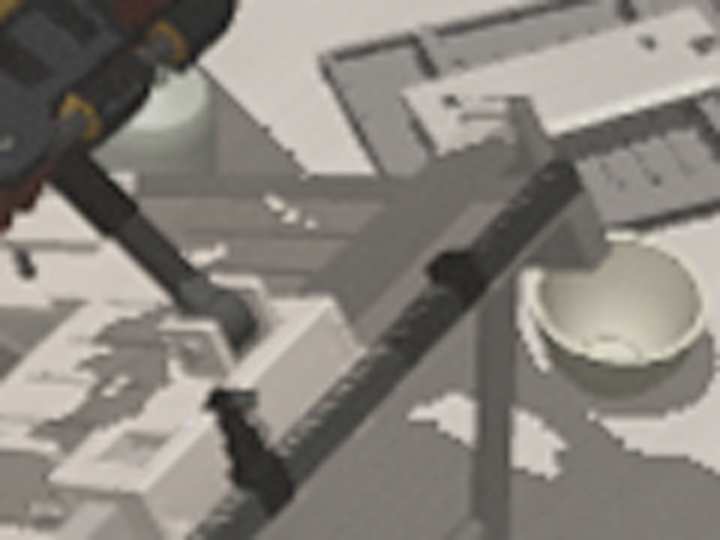

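```bash
python3 - <<'E'
from h import *
L=lambda n:np.load(n+".npy",allow_pickle=True).item()
w1,w5,w6,w7,s7=map(L,("w1","w5","w6","w7","s7"))
crop(w5,350,15,170,70,4,"w5c.png"); crop(w6,350,0,180,80,4,"w6c.png")
E
```

```text
(no output)
```

View pics/w5c.png

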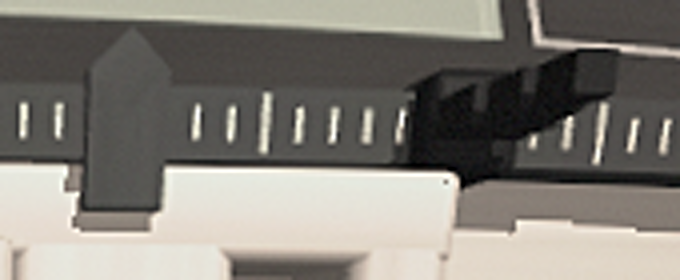

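View pics/w6c.png

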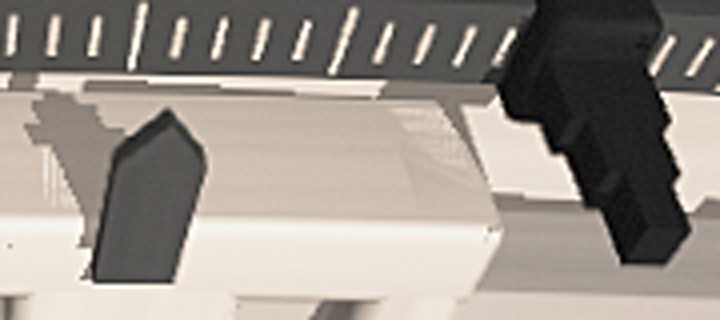

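The tall clip is a stepped taper. Its tip face is centred at (597,75) in the w5 crop, (658,240) in the w6 crop and (520,228) in the w7 crop. I'll triangulate it with the pointer.

```bash
python3 - <<'E'
from h import *
L=lambda n:np.load(n+".npy",allow_pickle=True).item()
w1,w5,w6,w7,s7=map(L,("w1","w5","w6","w7","s7"))
T=lambda o,x,y,k:(o[0]+(x+.5)/k-.5,o[1]+(y+.5)/k-.5)
tipv=[(w1,*T((230,15),728,175,5)),(w5,*T((350,15),597,73,4)),(w6,*T((350,0),657,240,4)),(w7,*T((280,0),521,230,4)),(s7,*T((290,190),228,398,6))]
ptv=[(w1,*T((230,15),404,117,5)),(w5,*T((350,15),131,28,4)),(w6,*T((350,0),167,108,4))]
for v in (tipv,tipv[:4],tipv[1:3],ptv,ptv[:2],ptv[1:],[ptv[0],ptv[2]]):
    x,r=tri(v); print(inv(x),np.round(r,1), x)
p=inv(tri(ptv)[0]); 
q=onpl(w7,*T((280,0),448,112,4),B(0,0,p[2]),ZB); print("pointer w7",inv(q))
for h in(258,262,266,270):
  for n,fr,l,v,o,k in (("w7",w7,425,60,(280,0),4),("w6",w6,500,80,(350,0),4),("w5",w5,411,130,(350,15),4),("w1",w1,667,120,(230,15),5)):
    print(h,n,inv(onplane(fr,*T(o,l,v,k),h))[:3],end=" ")
  print()
E
```

```text
[398.762 -53.151  45.325] [0.4 1.3 1.  0.9 2.9] [ 694.377 -247.19   300.633]
[398.374 -53.275  46.188] [0.8 0.7 0.1 0.1] [ 693.614 -247.341  301.187]
[398.013 -53.981  45.786] [0.2 0.2] [ 693.528 -248.051  300.658]
[404.143   0.128  35.23 ] [0.2 0.4 0.4] [ 702.211 -193.604  294.581]
[404.103   0.01   36.02 ] [0.2 0.2] [ 701.787 -193.737  295.246]
[404.246   0.071  35.085] [0.4 0.4] [ 702.375 -193.655  294.508]
[403.562   0.23   34.072] [0. 0.] [ 702.284 -193.5    293.289]
pointer w7 [404.128 -45.256  35.23 ]
258 w7 [388.467 -49.302   2.04 ] 258 w6 [387.259 -51.774   2.738] 258 w5 [401.263 -53.978  -5.348] 258 w1 [392.397 -48.109  -0.229] 
262 w7 [390.634 -48.527   5.407] 262 w6 [389.453 -49.898   6.09 ] 262 w5 [400.23  -51.766  -0.133] 262 w1 [393.642 -47.584   3.671] 
266 w7 [392.801 -47.752   8.775] 266 w6 [391.647 -48.022   9.442] 266 w5 [399.196 -49.555   5.083] 266 w1 [394.886 -47.059   7.571] 
270 w7 [394.969 -46.977  12.142] 270 w6 [393.841 -46.147  12.794] 270 w5 [398.163 -47.343  10.298] 270 w1 [396.131 -46.535  11.471]
```

```bash
python3 -m inch '[[[0.1,0,-0.005,0,0,0,0],[0.1,0,-0.008,0,0,0,0],[0.1,0,-0.008,0,0,0,0],[0.1,0,-0.008,0,0,0,0]]]' && python3 - <<'E'
from h import *
s=status.read_state(); print(inv(s["tcp_pos"]))
f=grab_frame("wrist"); np.save("w8.npy",f,allow_pickle=True); crop(f,280,0,200,130,4,"w8.png")
E
```

```text
clock: 6.7
tcp_pos: [583.2, -220.6, 305.8]
orientation: [[-0.322, 0.946, 0.035], [-0.01, 0.034, -0.999], [-0.947, -0.323, -0.001]]
wrist_force: [0.2, -0.6, -2.5]
width: 16.0
[305.924 -22.724 104.929]
```

View pics/w8.png

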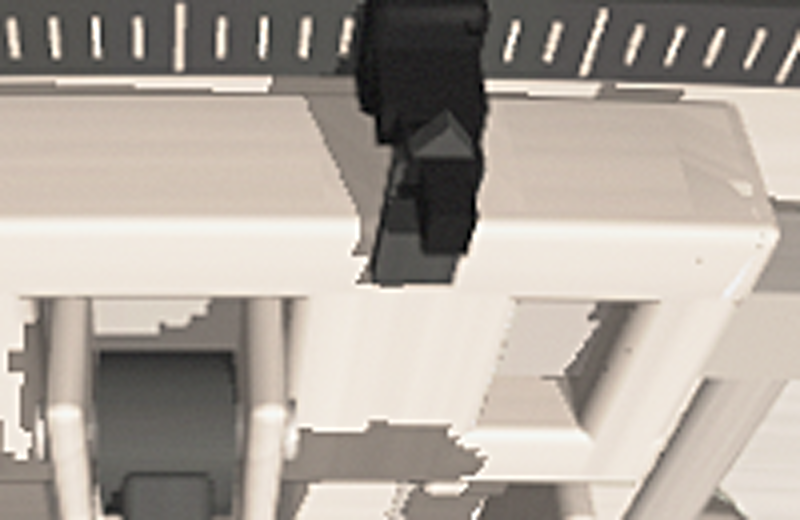

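```bash
python3 - <<'E'
from h import *
def P(th,k=.85): return B(364-85*np.cos(th)-15*np.sin(k*th),0,45+85*np.sin(th)-15*np.cos(k*th))
for th in list(np.arange(0.9,-.01,-.1))+[-.04]: print(round(th,2),(P(th)-P(1))/1000,"turn",np.degrees(.85*(th-1))*YB)
E
```

```text
0.9 [-0.002 -0.    -0.008] turn [ 0.171 -4.867 -0.   ]
0.8 [-0.004 -0.    -0.016] turn [ 0.341 -9.734 -0.   ]
0.7 [-0.004 -0.    -0.025] turn [  0.512 -14.601  -0.   ]
0.6 [-0.004 -0.    -0.033] turn [  0.683 -19.469  -0.   ]
0.5 [-0.003 -0.    -0.042] turn [  0.853 -24.336  -0.   ]
0.4 [-0.001 -0.    -0.05 ] turn [  1.024 -29.203  -0.   ]
0.3 [ 0.001  0.    -0.058] turn [  1.194 -34.07   -0.   ]
0.2 [ 0.005  0.    -0.066] turn [  1.365 -38.937  -0.   ]
0.1 [ 0.009  0.    -0.073] turn [  1.536 -43.804  -0.   ]
0.0 [ 0.014  0.    -0.08 ] turn [  1.706 -48.672  -0.   ]
-0.04 [ 0.016  0.001 -0.083] turn [  1.775 -50.618  -0.   ]
```

```bash
python3 -m inch '[[[0.1,-0.002,0,-0.008,0.2,-4.9,0],[0.1,-0.004,0,-0.016,0.3,-9.7,0],[0.1,-0.004,0,-0.025,0.5,-14.6,0],[0.1,-0.004,0,-0.033,0.7,-19.5,0],[0.1,-0.003,0,-0.042,0.9,-24.3,0],[0.1,-0.001,0,-0.05,1,-29.2,0],[0.1,0.001,0,-0.058,1.2,-34,0],[0.1,0.005,0,-0.066,1.4,-39,0],[0.1,0.009,0,-0.073,1.5,-43.8,0],[0.1,0.014,0,-0.08,1.7,-48.7,0],[0.1,0.015,0,-0.082,1.7,-48.7,0],[0.1,0.015,0,-0.082,1.7,-48.7,0]]]' && python3 - <<'E'
from h import *
s=status.read_state(); print(inv(s["tcp_pos"]))
f=grab_frame("wrist"); np.save("w9.npy",f,allow_pickle=True); cv2.imwrite("pics/w9.png",f["color"])
E
```

```text
clock: 8.25
tcp_pos: [598.3, -220.1, 225.9]
orientation: [[0.5, 0.865, 0.037], [0.019, 0.032, -0.999], [-0.866, 0.5, -0.0]]
wrist_force: [-2.2, 3.9, 4.5]
width: 15.6
[279.041 -22.665  28.18 ]
```

View pics/w9.png

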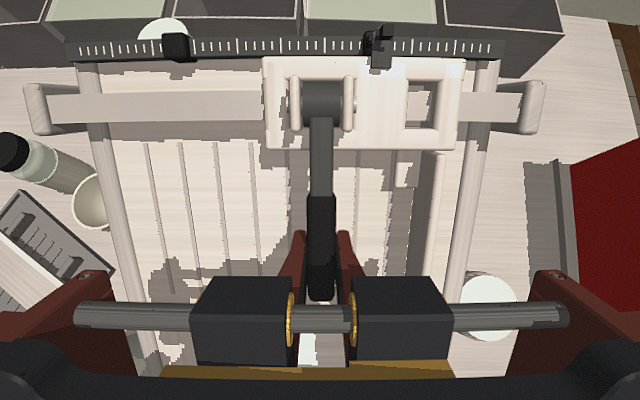

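The lever is folded, and the picture matches the earlier folded view. I'll release it, retreat along the bed normal and check.

```bash
python3 -m inch '[[[0.45,0,0,0,0,0,0],[0.45,0,0,0,0,0,0],[0.45,0,0,0,0,0,0],[0.45,-0.01,0,0.0173,0,0,0],[0.45,-0.03,-0.001,0.052,0,0,0],[0.45,-0.05,-0.001,0.087,0,0,0],[0.45,-0.05,0,0.12,0,10,0],[0.45,-0.05,0,0.15,0,20,0],[0.45,-0.03,0,0.17,0,30,0],[0.45,-0.03,0,0.17,0,30,0],[0.45,-0.03,0,0.17,0,30,0]]]' && python3 - <<'E'
from h import *
s=status.read_state(); print(inv(s["tcp_pos"]))
f=grab_frame("wrist"); np.save("w10.npy",f,allow_pickle=True); cv2.imwrite("pics/w10.png",f["color"]);crop(f,240,5,160,110,5,"w10c.png")
f=grab_frame("scene"); np.save("s10.npy",f,allow_pickle=True); crop(f,195,165,250,190,3,"s10.png")
E
```

```text
clock: 9.68
tcp_pos: [569.2, -220.3, 395.3]
orientation: [[-0.001, 0.999, 0.032], [0.019, 0.032, -0.999], [-1.0, -0.001, -0.019]]
wrist_force: [-0.3, 0.6, -0.0]
width: 39.6
[338.57  -21.853 189.356]
```

View pics/w10.png

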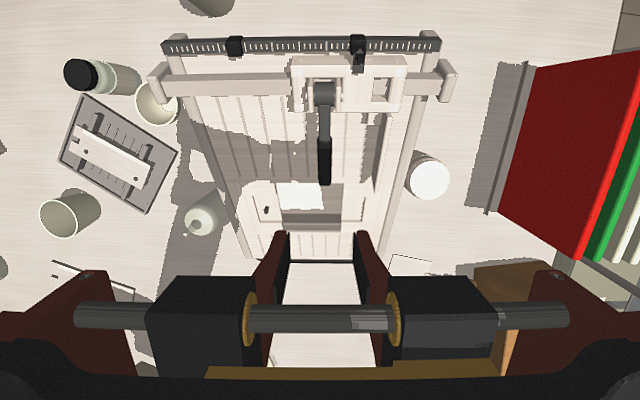

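View pics/w10c.png

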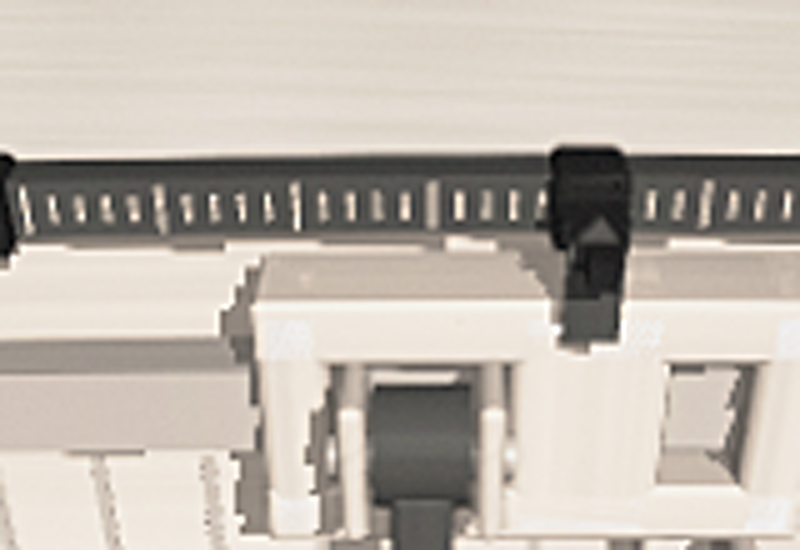

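View pics/s10.png

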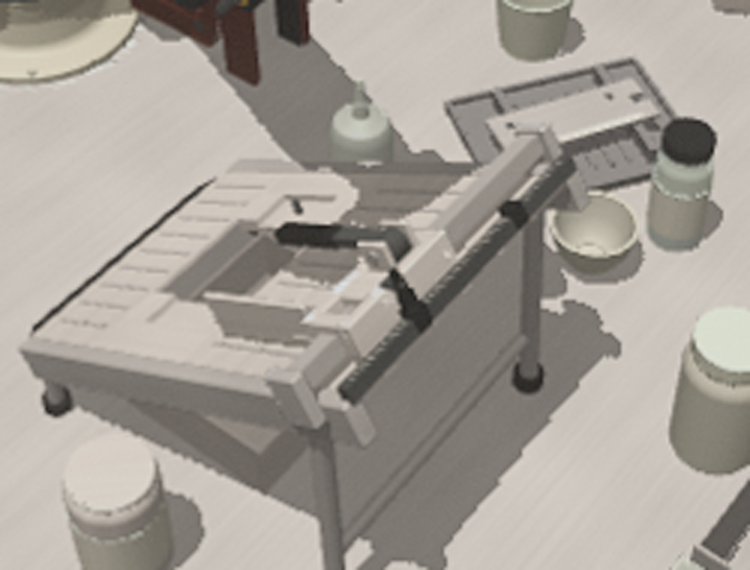

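```bash
python3 - <<'E'
from h import *
L=lambda n:np.load(n+".npy",allow_pickle=True).item()
w=L("w10");s=L("s10")
T=lambda o,x,y,k:(o[0]+(x+.5)/k-.5,o[1]+(y+.5)/k-.5)
print("ptr",inv(onpl(w,*T((240,5),601,220,5),B(0,0,35.2),ZB)))
print("clip tip",inv(onpl(w,*T((240,5),597,285,5),B(0,0,46),ZB)))
print("clip left foot",inv(onplane(w,*T((240,5),549,200,5),268)))
print("lever tip",inv(tri([(w,324.5,185),(s,*T((195,165),279,235,3))])[0]),tri([(w,324.5,185),(s,*T((195,165),279,235,3))])[1])
crop(w,230,170,100,80,7,"w10p.png")
go((552,199,250),(0,0,-1),(np.cos(np.radians(-28.6)),np.sin(np.radians(-28.6)),0))
E
```

```text
ptr [403.173 -53.323  35.2  ]
clip tip [396.519 -52.327  46.   ]
clip left foot [397.354 -46.325   8.456]
lever tip [250.978 -22.68   45.507] [np.float64(0.5614438193844561), np.float64(0.561443819384545)]
clock 9.775 shift m [-0.016  0.419 -0.147] turn [-0.989 -0.467 59.602] F [-0.365 -0.101  0.561] w 39.63033463634929
```

View pics/w10p.png

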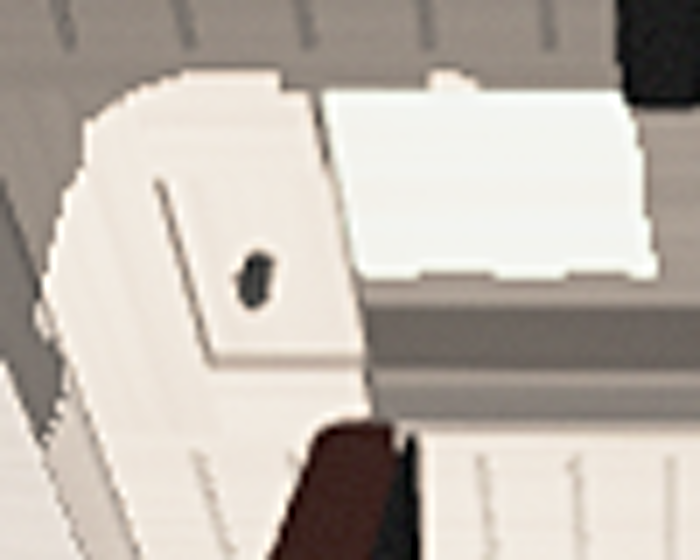

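Pointer and clip agree to about 1 mm and the lever tip sits at 45.5 mm, so the lever is folded. Before the blade, I'll check clearance to the shaker and refine the pin.

```bash
python3 - <<'E'
from h import *
L=lambda n:np.load(n+".npy",allow_pickle=True).item()
w=L("w10");s=L("s10");t=L("top")
T=lambda o,x,y,k:(o[0]+(x+.5)/k-.5,o[1]+(y+.5)/k-.5)
print("shaker top",tri([(t,*T((215,145),412,-5,7)),(s,*T((195,165),688,137,3))]), onplane(t,274,144,125), onplane(s,*T((195,165),688,125,3),125))
print("squeeze",onplane(t,*T((310,175),64,138,5),185))
print("pin tip",inv(onpl(w,*T((230,170),251,300,7),B(0,0,8),ZB)),"base",inv(onpl(w,*T((230,170),261,258,7),B(0,0,-4),ZB)))
E
```

```text
shaker top (array([688.475, 159.054, 113.508]), [np.float64(5.628383220162432), np.float64(5.628383220162319)]) [679.413 151.87  125.   ] [688.908 166.235 125.   ]
squeeze [464.427 -18.056 185.   ]
pin tip [152.202  70.043   8.   ] base [152.656  69.461  -4.   ]
```

```bash
python3 -m inch '[[[1,0,0.06,0,-0.2,0,9],[1,0,0.12,0,-0.3,0,18],[1,-0.005,0.18,-0.02,-0.5,-0.2,27],[1,-0.01,0.24,-0.04,-0.6,-0.3,36],[1,-0.01,0.3,-0.08,-0.8,-0.4,45],[1,-0.016,0.36,-0.12,-1,-0.5,54],[1,-0.016,0.419,-0.147,-1,-0.5,59.6],[1,-0.016,0.419,-0.147,-1,-0.5,59.6],[1,-0.016,0.419,-0.147,-1,-0.5,59.6],[1,-0.016,0.419,-0.147,-1,-0.5,59.6]]]' && python3 - <<'E'
from h import *
f=grab_frame("wrist"); np.save("w11.npy",f,allow_pickle=True); cv2.imwrite("pics/w11.png",f["color"])
E
```

```text
clock: 11.02
tcp_pos: [552.1, 197.2, 252.1]
orientation: [[0.004, 0.481, 0.877], [0.0, 0.877, -0.481], [-1.0, 0.002, 0.003]]
wrist_force: [0.4, 0.3, -0.6]
width: 88.1
```

View pics/w11.png

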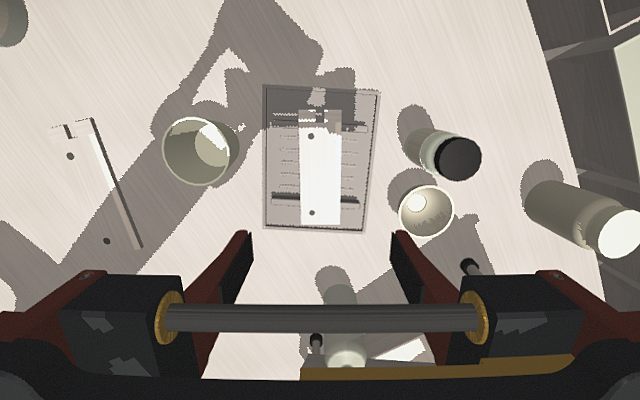

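The blade runs from (300,110) to (341,224), notch end up, partly washed out in bright light. I'll zoom in.

```bash
python3 - <<'E'
from h import *
f=np.load("w11.npy",allow_pickle=True).item(); crop(f,260,85,125,75,6,"w11a.png"); crop(f,260,150,125,90,6,"w11b.png")
E
```

```text
(no output)
```

View pics/w11a.png

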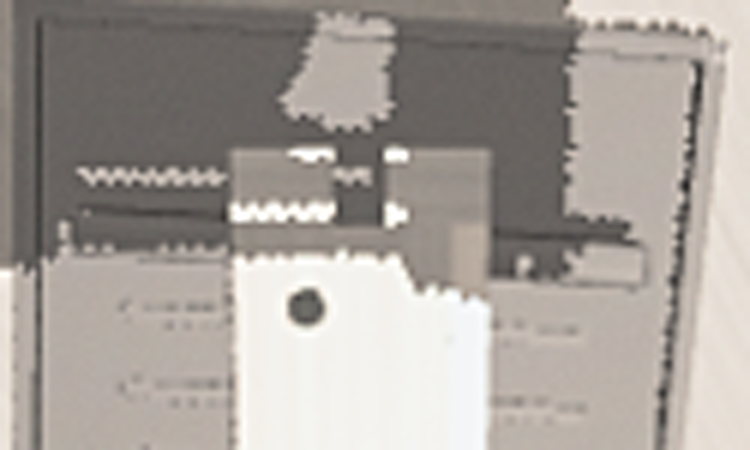

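View pics/w11b.png

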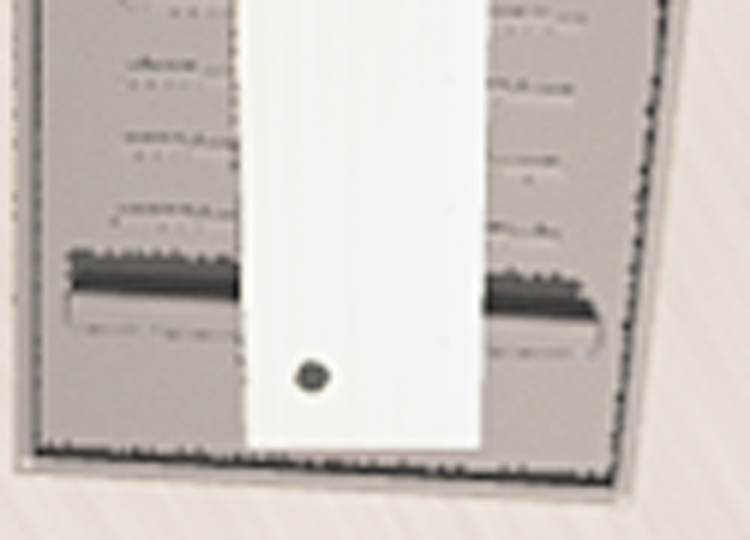

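```bash
python3 - <<'E'
from h import *
f=np.load("w11.npy",allow_pickle=True).item()
T=lambda o,x,y,k:(o[0]+(x+.5)/k-.5,o[1]+(y+.5)/k-.5)
P=[onplane(f,*T((260,85),231,148,6),32),onplane(f,*T((260,85),492,148,6),32),onplane(f,*T((260,150),247,447,6),32),onplane(f,*T((260,150),480,449,6),32)]
TL,TR,BL,BR=P
y=TL+TR-BL-BR; x=TR+BR-TL-BL
print(np.linalg.norm(y)/2,np.linalg.norm(x)/2,np.degrees(np.arctan2(-y[0],y[1])),np.degrees(np.arctan2(x[1],x[0])))
c=sum(P)/4;print(c)
ang=np.radians(np.degrees(np.arctan2(-y[0],y[1])))
z=(np.cos(ang),np.sin(ang),0)
go((c[0],c[1],100),(0,0,-1),z);go((c[0],c[1],13),(0,0,-1),z)
E
```

```text
160.73431061760144 56.555944838203715 -28.642385401522347 -29.05549500142645
[553.481 200.093  32.   ]
clock 11.075 shift m [ 0.001  0.003 -0.152] turn [-0.034  0.222  0.113] F [-0.48   0.872  1.125] w 87.81106146321575
clock 11.075 shift m [ 0.001  0.003 -0.239] turn [-0.034  0.222  0.113] F [-0.48   0.872  1.125] w 87.81106146321575
```

Measured size is 160.7×56.6 mm, which matches. I'll descend and grip.

```bash
python3 -m inch '[[[1,0.001,0.003,-0.06,0,0.2,0],[1,0.001,0.003,-0.12,0,0.2,0],[1,0.001,0.003,-0.18,0,0.2,0],[1,0.001,0.003,-0.22,0,0.2,0],[1,0.001,0.003,-0.239,0,0.2,0],[1,0.001,0.003,-0.239,0,0.2,0],[1,0.001,0.003,-0.239,0,0.2,0],[0.5,0.001,0.003,-0.239,0,0.2,0],[0.5,0.001,0.003,-0.239,0,0.2,0],[0.5,0.001,0.003,-0.239,0,0.2,0],[0.5,0.001,0.003,-0.239,0,0.2,0]]]' 35 && python3 - <<'E'
from h import *
print(status.read_state()["wrist_force"])
f=grab_frame("wrist"); np.save("w12.npy",f,allow_pickle=True); cv2.imwrite("pics/w12.png",f["color"])
E
```

```text
clock: 12.45
tcp_pos: [553.3, 200.3, 13.3]
orientation: [[0.001, 0.481, 0.877], [0.001, 0.877, -0.481], [-1.0, 0.001, 0.0]]
wrist_force: [-0.0, 0.1, 1.6]
width: 55.5
[-0.002  0.131  1.598]
```

View pics/w12.png

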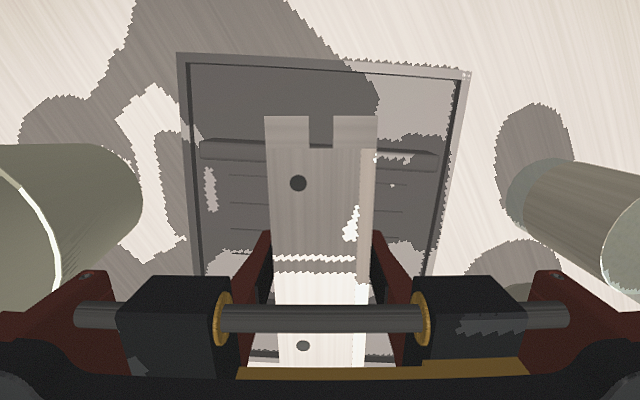

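Gripped at 55.5 mm, with the notch at (320,132). I'll lift, then compute the seat approach.

```bash
python3 -m inch '[[[0.5,0,0,0.02,0,0,0],[0.5,0,0,0.07,0,0,0],[0.5,0,0,0.13,0,0,0],[0.5,0,0,0.19,0,0,0],[0.5,0,0,0.25,0,0,0],[0.5,0,0,0.26,0,0,0],[0.5,0,0,0.26,0,0,0]]]' && python3 - <<'E'
from h import *
w=np.load("w12.npy",allow_pickle=True).item()
R=np.array([[0.001,.481,.877],[.001,.877,-.481],[-1,.001,0]]);p=np.array([553.3,200.3,13.3])
for u,v in((264,116),(378,116),(320.5,148),(308.5,116),(332.5,116)): print(R.T@(onplane(w,u,v,32)-p))
pre=B(152.3,0,-3)-15.7*ZB+90*ZB
print(pre);go(pre,-ZB,XB)
f=grab_frame("wrist"); np.save("w13.npy",f,allow_pickle=True); cv2.imwrite("pics/w13.png",f["color"])
E
```

```text
clock: 13.38
tcp_pos: [553.4, 200.3, 273.5]
orientation: [[0.001, 0.481, 0.877], [0.001, 0.877, -0.481], [-1.0, 0.001, 0.001]]
wrist_force: [0.1, 0.3, -4.0]
width: 55.2
[-18.602  79.886 -27.479]
[-18.58   79.874  28.545]
[-18.613  64.148   0.275]
[-18.594  79.805  -5.6  ]
[-18.589  79.801   6.173]
[ 466.224 -202.005  199.898]
clock 13.375 shift m [-0.087 -0.402 -0.074] turn [ -7.087 -29.484  30.029] F [ 0.113  0.329 -4.008] w 55.167525644245124
```

View pics/w13.png

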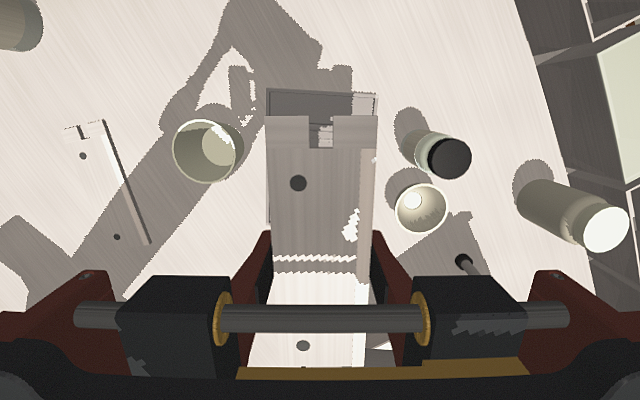

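The blade is held squarely: its end sits at +79.9 mm and the notch is centred at 0.3 mm in the tool frame. I'll move to above the seat.

```bash
python3 -m inch '[[[0.5,-0.01,-0.04,0,-0.7,-3,3],[0.5,-0.02,-0.09,0.01,-1.7,-7,7],[0.5,-0.03,-0.14,0.02,-2.8,-12,12],[0.5,-0.05,-0.19,0.02,-4,-17,17],[0.5,-0.06,-0.24,0.02,-5.2,-22,22],[0.5,-0.075,-0.29,0.01,-6.4,-26.5,27],[0.5,-0.087,-0.34,0,-7.1,-29.5,30],[0.5,-0.087,-0.38,-0.03,-7.1,-29.5,30],[0.5,-0.087,-0.402,-0.05,-7.1,-29.5,30],[0.5,-0.087,-0.402,-0.05,-7.1,-29.5,30],[0.5,-0.087,-0.402,-0.05,-7.1,-29.5,30]]]' && python3 - <<'E'
from h import *
f=grab_frame("wrist"); np.save("w14.npy",f,allow_pickle=True); cv2.imwrite("pics/w14.png",f["color"])
print(inv(status.read_state()["tcp_pos"])); go(B(152.3,0,-18.7+90),-ZB,XB)
E
```

```text
clock: 14.8
tcp_pos: [465.8, -201.1, 220.1]
orientation: [[0.497, -0.034, 0.867], [0.017, 0.999, 0.029], [-0.868, -0.0, 0.497]]
wrist_force: [0.4, -0.6, -2.8]
width: 55.2
[162.904   1.072  89.849]
clock 14.85 shift m [ 0.    -0.001 -0.021] turn [ 0.088 -0.13   0.039] F [ 1.013  0.037 -2.151] w 55.73664694327584
```

View pics/w14.png

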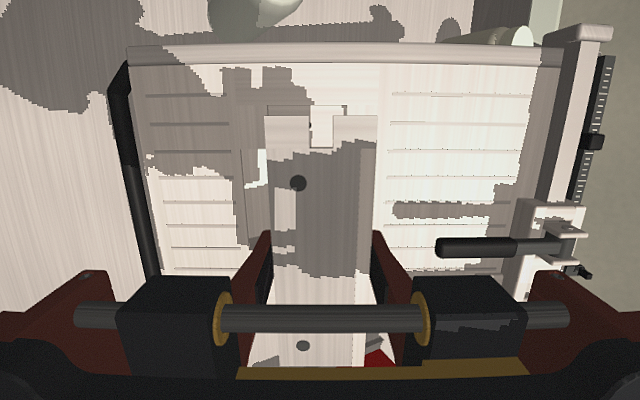

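```bash
python3 - <<'E'
from h import *
f=np.load("w14.npy",allow_pickle=True).item(); crop(f,235,85,140,90,5,"w14a.png")
st=status.read_state()
for b,n in ((( 150,70,8),"tip"),((150,70,-6),"base"),((119,87,0),"c1"),((181,87,0),"c2")): print(n,proj(f,B(*b)))
E
```

```text
tip [306.129 126.123]
base [306.98  125.202]
c1 [269.86  105.273]
c2 [342.889 105.033]
```

View pics/w14a.png

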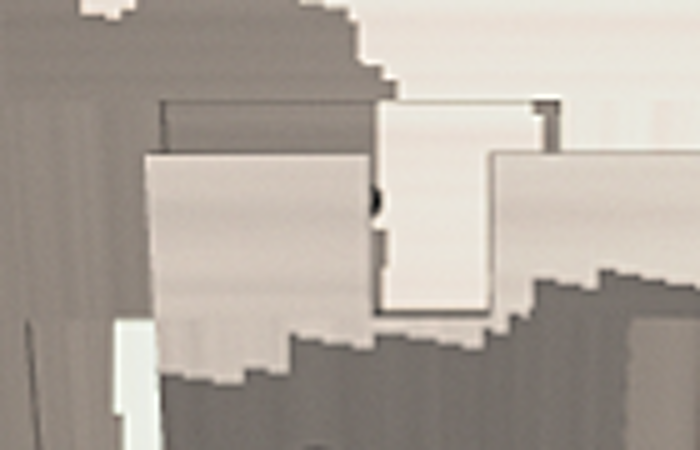

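The ledge recess spans crop (162–558, 101), centred at u≈306.9. The pin's right edge shows at crop (382,200), just left of the notch. I'll work out the offset in the tool frame.

```bash
python3 - <<'E'
from h import *
f=np.load("w14.npy",allow_pickle=True).item();st=status.read_state();R=st["orientation"];p=st["tcp_pos"]
T=lambda o,x,y,k:(o[0]+(x+.5)/k-.5,o[1]+(y+.5)/k-.5)
o=(235,85)
for n,px,z in (("pin",(361,200),8),("pin right edge",(382,200),8),("rec L",(162,101),0),("rec R",(558,101),0)):
    q=onpl(f,*T(o,*px,5),B(0,0,z),ZB); print(n,"tool",R.T@(q-p),"bed",inv(q))
# notch in this image, blade top plane tool x=-18.7
for n,px in (("notchL",(372,155)),("notchR",(491,155)),("TL",(147,154)),):
    q=onpl(f,*T(o,*px,5),p+R[:,0]*-18.7,R[:,0]);print(n,R.T@(q-p))
print(R.T@ZB, R.T@XB)
E
```

```text
pin tool [ 81.765  70.304 -12.124] bed [150.581  71.243   8.   ]
pin right edge tool [81.756 70.295 -8.612] bed [154.092  71.234   8.   ]
rec L tool [ 89.817  86.482 -46.103] bed [116.581  87.404   0.   ]
rec R tool [89.662 86.262 21.119] bed [183.803  87.193   0.   ]
notchL [-18.7    79.599  -5.964]
notchR [-18.7    79.581   5.615]
TL [-18.7    79.804 -27.908]
[-1.    -0.002 -0.002] [-0.002 -0.     1.   ]
```

```bash
python3 -m inch '[[[0.5,-0.01,0,-0.006,0,-0.1,0],[0.5,0.002,0.0005,-0.027,0,-0.1,0],[0.5,0.013,0.001,-0.047,0,-0.1,0],[0.5,0.0244,0.0012,-0.0667,0,-0.1,0],[0.5,0.0244,0.0012,-0.0667,0,-0.1,0],[0.5,0.0244,0.0012,-0.0667,0,-0.1,0]]]' && python3 - <<'E'
from h import *
f=grab_frame("wrist"); np.save("w15.npy",f,allow_pickle=True); cv2.imwrite("pics/w15.png",f["color"]); crop(f,235,85,160,90,5,"w15a.png")
st=status.read_state();print(inv(st["tcp_pos"]),st["orientation"].T@ZB,st["orientation"].T@XB)
E
```

```text
clock: 15.6
tcp_pos: [490.5, -199.5, 155.8]
orientation: [[0.5, -0.035, 0.865], [0.015, 0.999, 0.032], [-0.866, -0.002, 0.5]]
wrist_force: [-0.7, 0.5, -2.1]
width: 55.3
[151.599   1.366  21.24 ] [-1.    -0.003  0.001] [ 0.001 -0.001  1.   ]
```

View pics/w15.png

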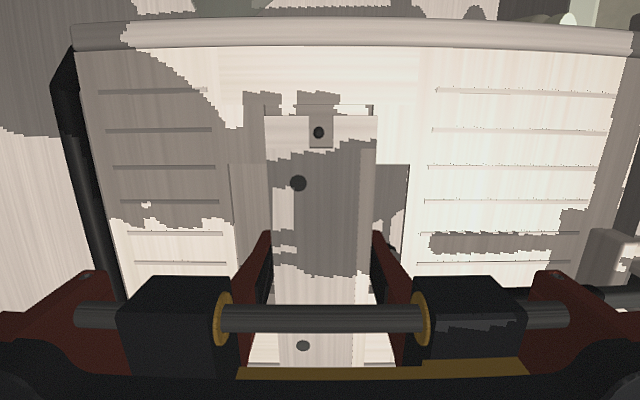

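View pics/w15a.png

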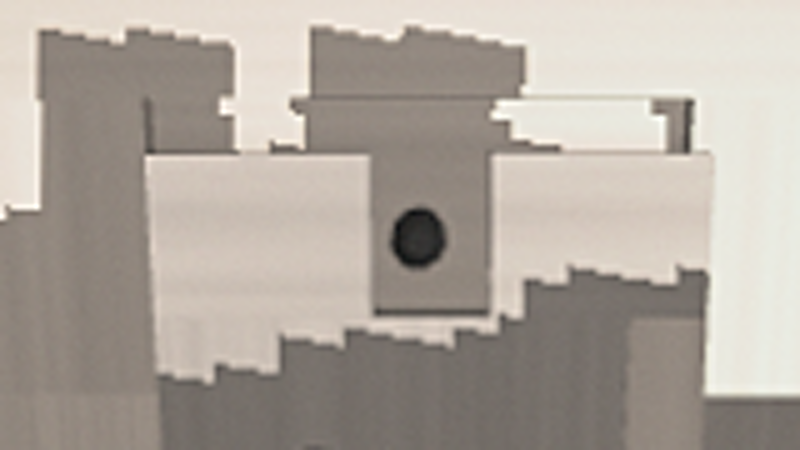

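The pin is clearly visible in the notch at crop (418,238); the notch is centred at u≈431.

```bash
python3 - <<'E'
from h import *
f=np.load("w15.npy",allow_pickle=True).item();st=status.read_state();R=st["orientation"];p=st["tcp_pos"]
T=lambda o,x,y,k:(o[0]+(x+.5)/k-.5,o[1]+(y+.5)/k-.5)
o=(235,85)
for n,px,z in (("pin",(418,238),8),("recL",(147,98),0),("recR",(692,98),0)):
    for dz in (0,3): print(n,"tool",R.T@(onpl(f,*T(o,*px,5),B(0,0,z+dz),ZB)-p))
for n,px in (("notchL",(372,155)),("notchR",(491,155)),("TL",(147,154)),("TR",(712,154)),("notchbot",(431,312))):
    print(n,R.T@(onpl(f,*T(o,*px,5),p+R[:,0]*-18.7,R[:,0])-p))
E
```

```text
pin tool [13.051 69.591 -1.409]
pin tool [10.051 69.819 -1.378]
recL tool [ 20.968  86.094 -34.94 ]
recL tool [ 17.969  86.041 -34.361]
recR tool [21.045 86.065 32.426]
recR tool [18.045 86.012 31.901]
notchL [-18.7    79.969  -5.557]
notchR [-18.7    79.967   6.062]
TL [-18.7    80.145 -27.573]
TR [-18.7    80.133  27.682]
notchbot [-18.7    64.694   0.197]
```

```bash
python3 -m inch '[[[0.5,-0.0013,0.0001,-0.0008,0,0,0],[0.5,-0.0013,0.0001,-0.0008,0,0,0],[0.5,0.0037,0.0003,-0.0095,0,0,0],[0.5,0.0087,0.0005,-0.018,0,0,0],[0.5,0.0127,0.0006,-0.025,0,0,0],[0.5,0.0167,0.0008,-0.0319,0,0,0],[0.5,0.0167,0.0008,-0.0319,0,0,0],[0.5,0.0167,0.0008,-0.0319,0,0,0]]]' && python3 - <<'E'
from h import *
f=grab_frame("wrist"); np.save("w16.npy",f,allow_pickle=True); crop(f,235,75,160,90,5,"w16a.png")
st=status.read_state();print(inv(st["tcp_pos"]),st["orientation"].T@ZB,st["orientation"].T@XB,st["wrist_force"])
E
```

```text
clock: 16.65
tcp_pos: [507.4, -199.0, 124.4]
orientation: [[0.501, -0.035, 0.865], [0.015, 0.999, 0.032], [-0.865, -0.003, 0.501]]
wrist_force: [-0.2, 0.1, -2.2]
width: 55.4
[150.422   1.455 -14.446] [-1.    -0.003  0.002] [ 0.002 -0.001  1.   ] [ 0.129 -0.669 -2.151]
```

View pics/w16a.png

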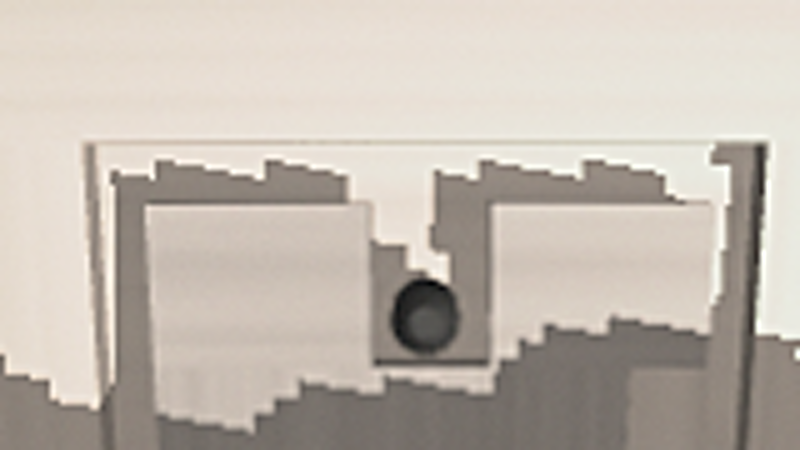

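```bash
python3 - <<'E'
from h import *
f=np.load("w16.npy",allow_pickle=True).item();st=status.read_state();R=st["orientation"];p=st["tcp_pos"]
T=lambda o,x,y,k:(o[0]+(x+.5)/k-.5,o[1]+(y+.5)/k-.5)
o=(235,75)
for n,px,z in (("pin",(426,317),8),("recL",(87,143),0),("recR",(768,143),0)):
    for dz in (0,3): print(n,"tool",R.T@(onpl(f,*T(o,*px,5),B(0,0,z+dz),ZB)-p))
for n,px in (("notchL",(372,205)),("notchR",(491,205)),("TL",(147,204)),("TR",(712,204)),("notchbot",(431,362))):
    print(n,R.T@(onpl(f,*T(o,*px,5),p+R[:,0]*-18.7,R[:,0])-p))
E
```

```text
pin tool [-22.656  69.375  -0.105]
pin tool [-25.657  69.664  -0.092]
recL tool [-14.759  85.835 -33.854]
recL tool [-17.758  85.773 -33.155]
recR tool [-14.652  85.813  33.943]
recR tool [-17.653  85.751  33.262]
notchL [-18.7    79.811  -5.382]
notchR [-18.7    79.808   6.245]
TL [-18.7    79.989 -27.41 ]
TR [-18.7    79.972  27.881]
notchbot [-18.7    64.524   0.375]
```

```bash
python3 -m inch '[[[0.5,-0.0003,-0.0005,-0.0002,0,0,0],[0.5,0.0007,-0.0005,-0.002,0,0,0],[0.5,0.0012,-0.0005,-0.0028,0,0,0],[0.5,0.0012,-0.0005,-0.0028,0,0,0],[0.5,0.0012,-0.0005,-0.0028,0,0,0]]]' && python3 - <<'E'
from h import *
st=status.read_state();print(inv(st["tcp_pos"]),st["wrist_force"])
E
```

```text
clock: 17.32
tcp_pos: [508.6, -199.6, 121.9]
orientation: [[0.501, -0.035, 0.865], [0.015, 0.999, 0.032], [-0.865, -0.003, 0.501]]
wrist_force: [-0.2, -0.5, -2.8]
width: 55.8
[150.032   0.936 -17.482] [-0.222 -0.517 -2.751]
```

```bash
python3 -m inch '[[[0.5,0.0005,0,-0.0009,0,0,0],[0.5,0.0005,0,-0.0009,0,0,0],[0.5,0.001,0,-0.0017,0,0,0],[0.5,0.001,0,-0.0017,0,0,0]]]' && python3 - <<'E'
from h import *
f=grab_frame("wrist"); np.save("w17.npy",f,allow_pickle=True); crop(f,215,75,160,110,5,"w17a.png")
st=status.read_state();print(inv(st["tcp_pos"]),st["wrist_force"],st["torque"])
E
```

```text
clock: 17.82
tcp_pos: [509.2, -199.6, 121.2]
orientation: [[0.501, -0.035, 0.865], [0.014, 0.999, 0.032], [-0.865, -0.004, 0.501]]
wrist_force: [-8.0, 1.8, 4.1]
width: 55.8
[150.215   0.835 -18.392] [-8.76   1.951  4.242] [0.257 1.246 0.145]
```

View pics/w17a.png

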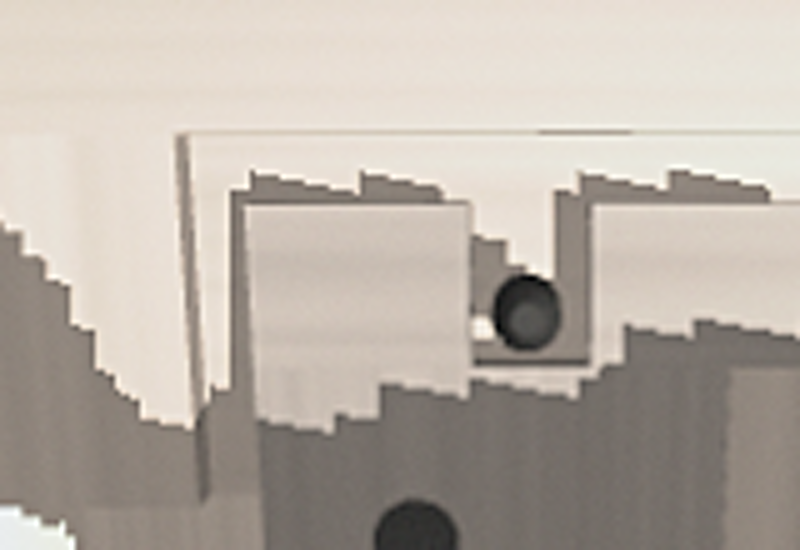

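The force rose to 9 N at about the expected height, so the blade is on the ledges with the pin inside the notch at crop (527,312). I'll release and retreat along the bed normal.

```bash
python3 -m inch '[[[0.66,0,0,0,0,0,0],[0.7,0,0,0,0,0,0],[0.76,0,0,0,0,0,0],[0.76,0,0,0,0,0,0],[0.76,-0.005,0,0.0087,0,0,0],[0.76,-0.01,0,0.0173,0,0,0],[0.76,-0.03,-0.001,0.052,0,0,0],[0.76,-0.05,-0.002,0.087,0,0,0],[0.76,-0.07,-0.002,0.121,0,0,0],[0.76,-0.07,-0.002,0.121,0,0,0]]]' && python3 - <<'E'
from h import *
f=grab_frame("wrist"); np.save("w18.npy",f,allow_pickle=True); cv2.imwrite("pics/w18.png",f["color"])
f=grab_frame("scene"); np.save("s18.npy",f,allow_pickle=True); crop(f,195,165,250,190,3,"s18.png")
E
```

```text
clock: 19.12
tcp_pos: [439.2, -202.6, 247.1]
orientation: [[0.506, -0.034, 0.862], [0.009, 0.999, 0.034], [-0.863, -0.009, 0.506]]
wrist_force: [1.3, -0.9, -0.9]
width: 66.7
```

View pics/w18.png

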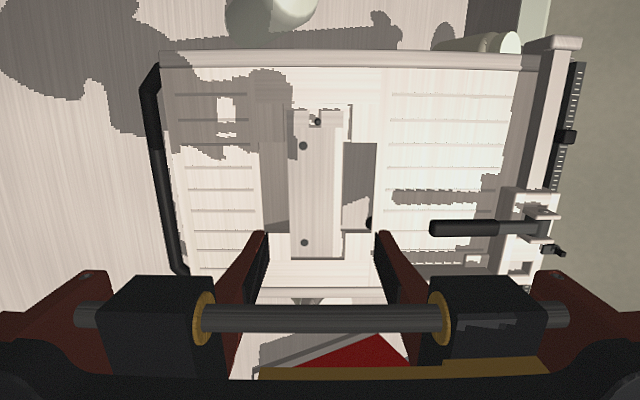

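View pics/s18.png

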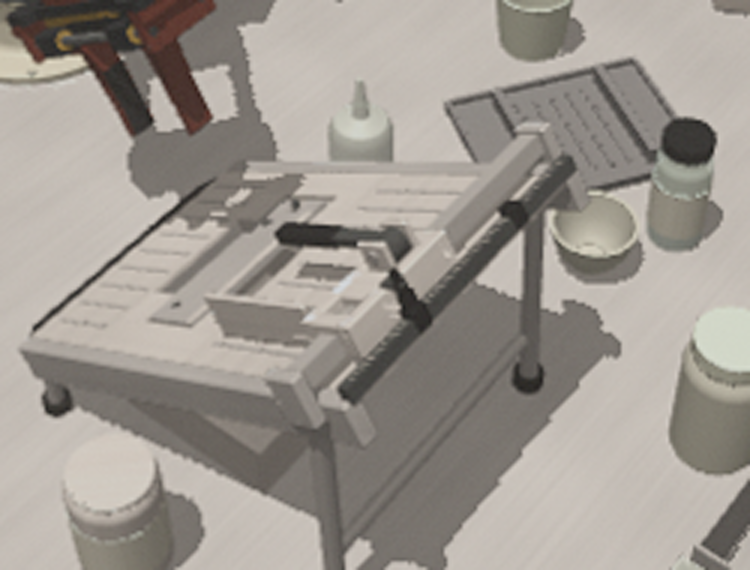

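The blade lies in the seat with the pin in its notch at about (317,120), and its far end is at (290–342,258). I'll zoom in and measure how flat and square it is.

```bash
python3 - <<'E'
from h import *
f=np.load("w18.npy",allow_pickle=True).item(); crop(f,255,90,120,85,6,"w18a.png");crop(f,255,190,120,85,6,"w18b.png")
E
```

View pics/w18a.png

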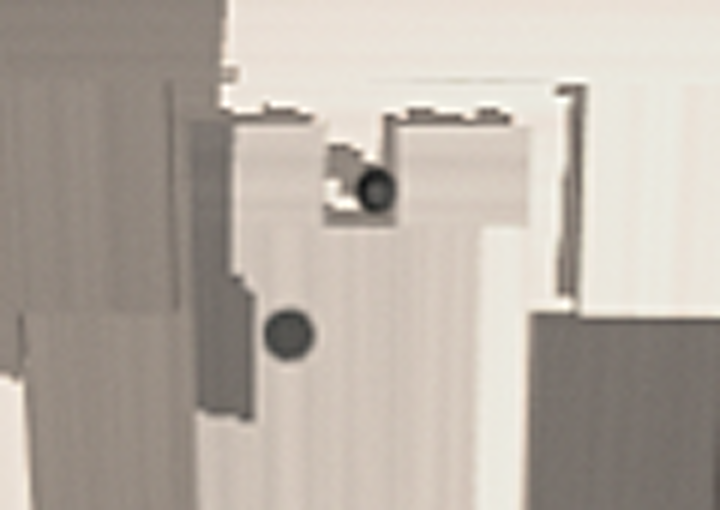

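View pics/w18b.png

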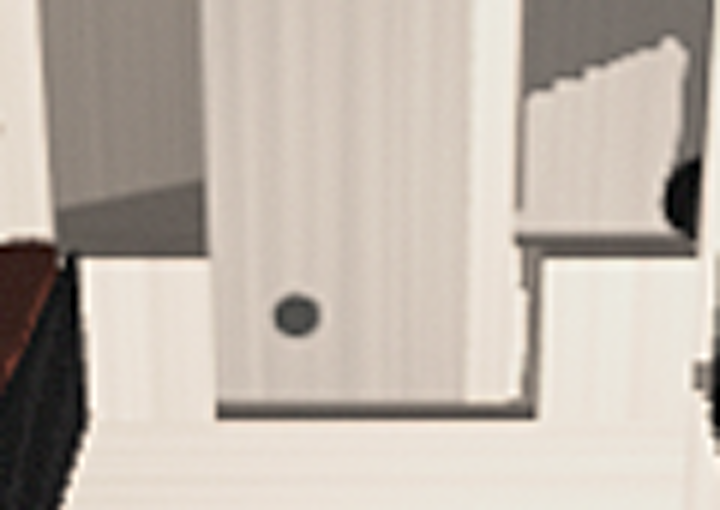

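```bash
python3 - <<'E'
from h import *
f=np.load("w18.npy",allow_pickle=True).item()
T=lambda o,x,y,k:(o[0]+(x+.5)/k-.5,o[1]+(y+.5)/k-.5)
oa=(255,90);ob=(255,190)
for n,o,px,z in (("TL",oa,(193,124),0),("TR",oa,(528,124),0),("BL",ob,(216,402),0),("BR",ob,(522,402),0),("pin",oa,(375,190),8),("notchL",oa,(326,150),0),("notchR",oa,(393,150),0),("notchbot",oa,(360,212),0),("recTL",oa,(170,82),0),("recTR",oa,(582,82),0),("recBR",ob,(540,415),0),("thrBL",ob,(78,256),0),("thrBR",ob,(697,256),0)):
    print(n,inv(onpl(f,*T(o,*px,6),B(0,0,z),ZB)))
for fn in("w18",):
  pass
E
```

```text
TL [120.347  80.916   0.   ]
TR [174.724  81.048   0.   ]
BL [119.327 -79.525   0.   ]
BR [177.817 -79.555   0.   ]
pin [149.92   70.906   8.   ]
notchL [141.893  76.846   0.   ]
notchR [152.808  76.871   0.   ]
notchbot [147.4    66.988   0.   ]
recTL [116.834  87.452   0.   ]
recTR [183.294  87.64    0.   ]
recBR [181.351 -82.389   0.   ]
thrBL [ 94.7   -48.978  -0.   ]
thrBR [209.566 -48.987   0.   ]
```

Edge estimates in the washed-out light disagree slightly, so I'll use the two dark holes, whose blade coordinates come from the tray view, as a cleaner reference.

```bash
python3 - <<'E'
from h import *
w=np.load("w11.npy",allow_pickle=True).item();f=np.load("w18.npy",allow_pickle=True).item()
def hole(fr,u,v,r=9):
    g=cv2.cvtColor(fr["color"],cv2.COLOR_BGR2GRAY)[v-r:v+r+1,u-r:u+r+1].astype(float)
    m=np.clip(150-g,0,None)*( np.hypot(*np.mgrid[-r:r+1,-r:r+1])<r-1); ys,xs=np.mgrid[v-r:v+r+1,u-r:u+r+1]
    return (m*xs).sum()/m.sum(),(m*ys).sum()/m.sum()
T=lambda o,x,y,k:(o[0]+(x+.5)/k-.5,o[1]+(y+.5)/k-.5)
ang=np.radians(-28.8);c=np.array([553.48,200.09])
Rb=np.array([[np.cos(ang),-np.sin(ang)],[np.sin(ang),np.cos(ang)]])
H=[]
for px in (T((260,85),306,308,6),T((260,150),313,377,6)):
    u,v=hole(w,round(px[0]),round(px[1]),5); q=Rb.T@(onplane(w,u,v,32)[:2]-c); H.append(q); print("blade hole",(u,v),q)
G=[]
for px in (T((255,90),289,335,6),T((255,190),297,316,6)):
    u,v=hole(f,round(px[0]),round(px[1]),6); q=inv(onpl(f,u,v,B(0,0,0),ZB)); G.append(q[:2]); print("seat hole",(u,v),q)
d1=H[0]-H[1];d2=G[0]-G[1];print(np.linalg.norm(d1),np.linalg.norm(d2))
th=np.arctan2(d1[0]*d2[1]-d1[1]*d2[0],d1@d2);R=np.array([[np.cos(th),-np.sin(th)],[np.sin(th),np.cos(th)]])
print("yaw",th,"center",(G[0]+G[1])/2-R@((H[0]+H[1])/2))
crop(f,275,225,80,40,10,"w18c.png")
crop(f,275,100,90,50,8,"w18d.png")
E
```

```text
blade hole (np.float64(310.5794995964487), np.float64(135.78046811945117)) [-12.533  46.418]
blade hole (np.float64(311.58816568047337), np.float64(212.3775147928994)) [-12.143 -61.893]
seat hole (np.float64(302.57943676939425), np.float64(145.2856004250797)) [135.239  46.948   0.   ]
seat hole (np.float64(303.89862914862914), np.float64(242.21861471861473)) [134.894 -61.215   0.   ]
108.31212637911281 108.16347593275651
yaw -0.006781911568208675 center [147.456   0.52 ]
```

View pics/w18c.png

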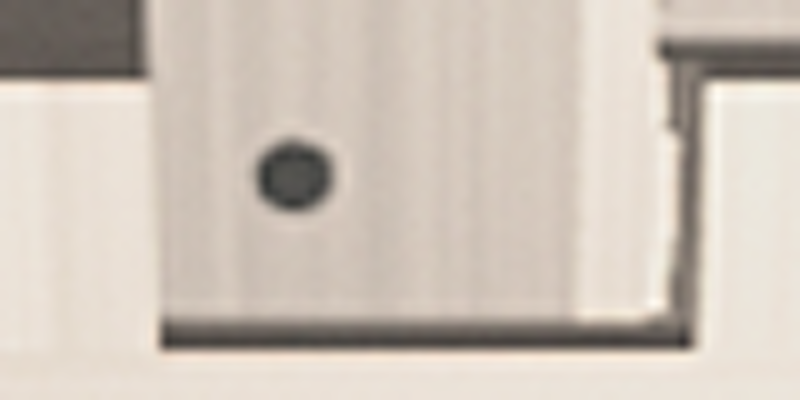

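View pics/w18d.png

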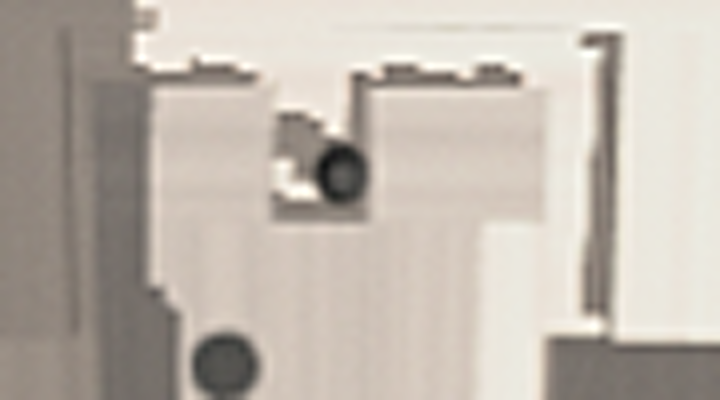

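```bash
python3 - <<'E'
from h import *
f=np.load("w18.npy",allow_pickle=True).item()
for y in (80.5,-79.5):
  for z in (0,3):
    l,r=proj(f,B(119.45,y,z)),proj(f,B(175.45,y,z)); print(y,z,l,r,r[0]-l[0])
g=cv2.cvtColor(f["color"],cv2.COLOR_BGR2GRAY)
for v in (115,125,165,180,220,238,250,254): print(v,"L",g[v,282:298],"R",g[v,336:348])
E
```

```text
80.5 0 [285.843 110.694] [343.313 110.837] 57.47034142100017
80.5 3 [285.495 110.739] [343.569 110.883] 58.073964903788976
-79.5 0 [290.69  256.565] [339.524 256.546] 48.834021920343616
-79.5 3 [290.443 257.895] [339.705 257.875] 49.26291746716663
115 L [133 114 136 136 125 114 116 116 115 114 109 138 193 200 198 197] R [203 203 204 203 204 204 202 218 230 231 229 232]
125 L [132 122 132 141 132 116 118 119 118 118 111 151 211 203 199 200] R [203 203 204 204 203 202 201 223 233 232 233 240]
165 L [144 138 136 139 136 155 191 193 194 193 189 192 192 194 194 195] R [233 233 233 233 233 232 190 125 117 113 115 115]
180 L [142 141 136 137 136 145 175 197 196 192 189 188 194 198 197 196] R [232 232 233 233 235 219 152 121 111 116 118 116]
220 L [131 127 123 118 111 105 101 159 209 202 199 197 194 198 205 204] R [228 230 229 233 206 136 177 210 207 206 205 204]
238 L [225 226 225 226 227 227 228 225 204 196 198 197 196 195 204 205] R [225 227 224 224 227 226 181 123 114 197 240 231]
250 L [223 225 224 223 226 226 225 225 218 194 198 194 194 196 200 204] R [224 225 220 225 233 226 170 121 140 213 236 230]
254 L [222 224 224 223 225 226 225 225 220 194 197 195 195 194 199 203] R [223 224 220 226 237 207 122 124 151 220 233 229]
```

```bash
python3 -m inch '[[[0.76,-0.01,0.02,0.03,0,8,0],[0.76,0,0.03,0.07,0,16,0],[0.76,0.02,0.03,0.1,0,24,0],[0.76,0.05,0.03,0.13,0,30,0],[0.76,0.08,0.03,0.14,0,30,0],[0.76,0.08,0.03,0.14,0,30,0],[0.76,0.08,0.03,0.14,0,30,0]]]' && python3 - <<'E'
from h import *
f=grab_frame("wrist"); np.save("w19.npy",f,allow_pickle=True); cv2.imwrite("pics/w19.png",f["color"])
t=grab_frame("top"); crop(t,205,110,240,140,3,"t19.png")
E
```

```text
clock: 20.1
tcp_pos: [518.7, -171.7, 380.7]
orientation: [[-0.001, -0.032, 0.999], [0.014, 0.999, 0.032], [-1.0, 0.014, -0.001]]
wrist_force: [-0.4, -0.2, -0.5]
width: 66.7
```

View pics/w19.png

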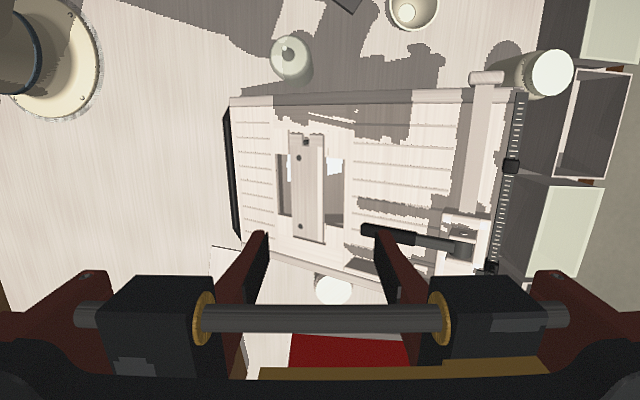

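View pics/t19.png

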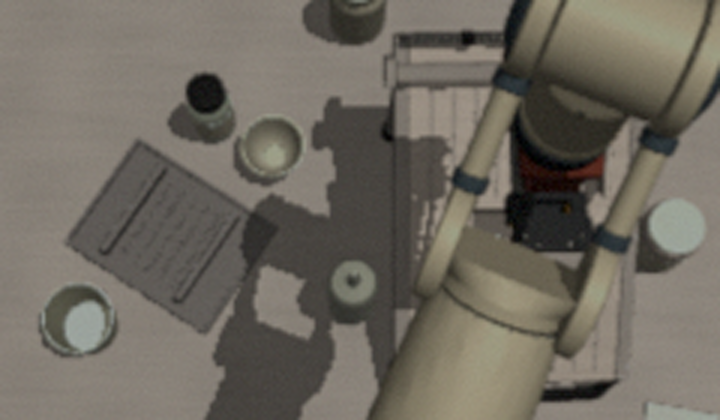

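```bash
python3 - <<'E'
from h import *
f=np.load("w18.npy",allow_pickle=True).item();g=np.load("w19.npy",allow_pickle=True).item()
def hole(fr,u,v,r=5):
    k=cv2.cvtColor(fr["color"],cv2.COLOR_BGR2GRAY)[v-r:v+r+1,u-r:u+r+1].astype(float)
    m=np.clip(150-k,0,None)*(np.hypot(*np.mgrid[-r:r+1,-r:r+1])<r); ys,xs=np.mgrid[v-r:v+r+1,u-r:u+r+1]
    return (m*xs).sum()/m.sum(),(m*ys).sum()/m.sum()
for a,b in (((302.58,145.29),(299,157)),((303.9,242.2),(300,226))):
    h=hole(g,*b); x,r=tri([(f,*a),(g,*h)]); print(h,inv(x),r)
    q=inv(onpl(g,*h,B(0,0,0),ZB)); print("plane w19",q)
E
```

```text
(np.float64(298.40189125295507), np.float64(157.42316784869976)) [135.253  46.943   0.213] [np.float64(0.0280805476905961), np.float64(0.028080547690634634)]
plane w19 [135.106  46.876  -0.   ]
(np.float64(299.94117647058823), np.float64(225.88028895768835)) [134.909 -61.137   0.277] [np.float64(0.07609859191734931), np.float64(0.07609859191723871)]
plane w19 [134.693 -61.359  -0.   ]
```

Both blade holes triangulate to 0.2–0.3 mm from the bed plane, so the blade is flush and flat. The bystanders stand where they were and the arm is clear. Handing in.

```bash
python3 -c "
from cell import hand_in
print(hand_in())"
```

```text
the job is handed in; nothing more can be done
None
```

The slicer is set up and the job is handed in, at about 20 s of the 61 s allowed. The hand-in gave no verdict, so the results below are my own camera checks.

I lifted the clamp lever to about 1 rad and slid the carriage about 53 mm to the slicer's right. I then folded the lever down again, took the blade from the tray, seated it notch-over-pin and released it.

- **Fence:** after clamping, the pointer measured -53.3 mm along the rail. The tall clip measured between -52.3 and -53.3 mm, so they agree to about 1 mm (4 mm allowed). The lever tip measured 45.5 mm above the bed, which means it is folded down.
- **Blade height and angle:** both blade holes triangulate to 0.2–0.3 mm from the bed plane, so it is flush and flat. It is square to within about 0.007 rad.
- **Blade position:** when released, the blade slid about 2.5 mm down the slope until the notch met the pin. That is within the 4.5 mm allowed, and the notch point is about 3 mm from the pin point (7 mm allowed).
- **Surroundings:** the last pictures showed the bystanders standing where they were and the gripper clear of everything.

**Disagreeing checks:**
- Apparent blade widths at its two ends were off by about 1–2 pixels in the bright light. I relied on the hole measurement instead.
- An early estimate put the pin about 2 mm further up the slope than the close-up view. I placed the blade by the close-up.

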